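Clear the carving bench and hang up the offcut pail

TASK

The wood carver is packing up: put every wood offcut that lies loose on the bench into the small metal pail, then swing the pail's flat-lying bail upright while the pail still stands on the bench, and hang the pail by its bail over both prongs of the two-pronged hook so that it hangs free. When it hangs there, switch off the fan by flipping its bat toggle over its centre to the opposite side. Keep the pail upright throughout, and leave the gouge, the mallet and the carved head where they are.

Things in the scene. Friction and masses are not known exactly. Their poses are not given: they have to be found in the camera images.
- pail: small round open pail of bare metal, 0.32 kg, 80 mm tall, 100 mm across at the base, 124 mm at the rim, wall 3 mm, floor 4 mm with a 50 mm wide, 12 mm high dome in the middle; origin at the centre of its underside, z up. The bail's hinges are on its +y and -y sides, 72 mm above the underside; at the start the bail lies flat towards the pail's -x
- bail (a joint): angle of the pail's bail: 0 upright, +1.5 flat towards the pail's -x, -1.5 flat towards its +x. A U of 6 mm steel wire, 136 mm wide at the hinges; its straight top bar (100 mm, along the pail's y) is 108 mm from the hinge line and carries in its middle a wooden grip 48 mm long, 14 mm thick, which turns freely on the wire. The hinge is slightly stiff (0.035 N m): the bail stays where left
- bail_grip (a point): centre of the wooden grip at the middle of the bail's top bar (136 mm wide U, grip 48 mm long, 14 mm thick); with the pail standing and the bail upright it is 180 mm above the bench; its y runs along the grip
- hook_stand: fixed steel stand; origin under its post (20 mm) on the bench. Base plate 12 mm thick, x -55 to 55, y -65 to 65 mm. Two prongs of 8 mm bar at y = -36 and 36 mm run from a crossbar on the post (262 mm high) to -x; they are level from 85 to 115 mm out (top 254 mm high) and turn up to ends 137 mm out, tops 279 mm high. Hang the bail across both, its grip between them; nothing is higher
- hook_seat (a point): the place midway between the two prongs, 100 mm in front (-x) of the post and 257 mm above the bench, where the centre of the bail's grip lies when the pail hangs; axes as hook_stand
- switch_box: fixed grey switch box of the fan, 90 (x) x 80 (y) x 55 mm tall, a steel collar 26 mm across and 10 mm high on its top; origin at the centre of its underside. The bat toggle's pivot is 62 mm above the origin; a cable leaves towards +x
- toggle (a joint): angle of the bat toggle: +0.4 (as at the start) leans to the box's +x, fan on; -0.4 leans to the box's -x, fan off; it swings about the box's y and, pushed past its centre (0), falls over to the other side by itself; under 1 N at the tip moves it
- toggle_tip (a point): centre of the 15 mm ball at the tip of the steel bat toggle, 46 mm from the pivot (about 104 mm above the bench)
- offcut0: plain pale wood offcut, about 18 g, lying on the bench at first (this way up); origin at the middle of its stated height, z up. Block 38 (x) x 26 (y) x 24 mm tall
- offcut1: plain pale wood offcut, about 18 g, lying on the bench at first (this way up); origin at the middle of its stated height, z up. Stepped piece 42 (x) x 28 (y), 24 mm tall over its -x half, 12 mm tall over the rest
- offcut2: plain pale wood offcut, about 18 g, lying on the bench at first (this way up); origin at the middle of its stated height, z up. Round disc, 32 mm across, 22 mm tall
- offcut3: plain pale wood offcut, about 18 g, lying on the bench at first (this way up); origin at the middle of its stated height, z up. Slab 46 (x) x 30 (y) x 18 mm tall
- offcut4: plain pale wood offcut, about 18 g, lying on the bench at first (this way up); origin at the middle of its stated height, z up. Square piece 30 x 30 x 20 mm tall, with a round knob 18 mm across and 8 mm high on top
- offcut5: plain pale wood offcut, about 18 g, lying on the bench at first (this way up); origin at the middle of its stated height, z up. Short bar 50 (x) x 22 (y) x 22 mm tall
- gouge: bystander: carving gouge with a wooden handle, 205 mm long, lying on the bench; origin where handle and blade meet
- mallet: bystander: wooden carver's mallet standing on its head, 72 mm across, 210 mm tall; origin under its centre
- head_blank: bystander: carved wooden puppet head, 80 mm ball on a round foot, 108 mm tall; origin under its centre
Things that resemble listed ones, but are neither listed nor needed, are in the scene too. Leave any green or red look-alike of the offcut1 alone. Leave any purple look-alike of the offcut5 alone.

How it is judged:
By the outcome, as a careful person would: the job done as asked, in the order asked, and still so for the second after the job is handed in, with the robot touching nothing.
Of offcut0, offcut1, offcut2, offcut3, offcut4, offcut5 only 4 to 6 are there at a start; the rules pass over those that are not, and their reading is None.
At some moment in a run one of offcut0, offcut1, offcut2, offcut3, offcut4, offcut5 may be knocked a few centimetres aside while the robot is not near it.
It also fails if it takes over 208 s, if anything falls off the work surface, if the arm or the gripper's body presses on something with over 40 N, if the wrist force passes 120 N, or if a joint passes its speed limit or range.

ROBOT

A 6-joint arm with a two-finger parallel gripper is mounted at the origin on the work surface. World frame = base frame: x ahead of the robot, y to its left, z up, the work surface at z = 0. Lengths are in mm, angles in rad, forces in N, time in s.
With the tool pointing down it reaches from about 400 to 925 mm from the base axis. Payload 12.5 kg.
Tool frame: the origin (TCP) lies on the mounting face of the last link; the fingertips stand 190 mm ahead of it and the grasp point (between the pads) lies 171 mm ahead of it; z points along the fingers, y is the line along which they close (so a half turn about z gives the same grasp; the last joint's range is limited). The gripper opens to 95 mm and grips with 3 to 60 N. Pads are 20 mm wide; open, the fingers measure 119 mm over their backs; the gripper's body (75 mm by 180 mm) begins 59 mm behind the grasp point.
Start: joints at [0.996, 0.491, 1.559, -0, 1.092, -0.106], TCP at [282.363, 557.581, 404.761] pointing down, gripper open.
Joint ranges: [-3.1, 3.1], [-0.84, 2.19], [0.05, 2.79], [-1.13, 4.28], [0.06, 2.93], [-2.69, 2.69]. Speed limits (rad/s): [2.22, 2.22, 2.79, 3.14, 3.14, 3.14].

INTERFACE

Orientations are given as [roll, pitch, yaw] about the fixed x, y, z axes, in that order (R = Rz(yaw) Ry(pitch) Rx(roll)).
In Python, from cell import * gives the robot as it stands.
- The arm moves only by the tool arm_command, never from a script. Its argument "rows" is a list that holds one entry, the list of rows, each a list of 7 numbers: the shift along the tool's x, y, z normalised to -1 to 1, where 1 is 0.15 m, then the turn, a rotation vector about the tool's x, y, z normalised to -1 to 1, where 1 is 360 degrees, then the opening, from -1 (shut) to 1 (fully open). A call has 1 to 10 rows; each row is the pose to reach, as a shift and turn from the pose commanded when the call began, along the tool's axes at that moment, turning the shorter way round; what a row does not reach only later rows make up. A row lasts 1/12 s, in which the tool goes at most 41.7 mm and 7.16 degrees, less where a joint would pass 70% of its speed; a pose out of reach is approached as far as the arm can. A call with a number of a shift or a turn outside -1 to 1 is refused whole. A call with a gripper value outside its range is refused whole. The fingers move at their own pace and stop on an object; the grip force is fixed at half the most. Time passes only in rows, so rows that repeat a pose let the fingers close. It gives the time, the measured TCP pose, the force, the opening and the grip force at its end, in the units of the state.
- state(): the state, without advancing time (a new reading comes with each control period).
- read_camera(name): name is "scene" or "side" or "wrist"; returns (picture, depth): 384x512x3 uint8, red, green, blue; 384x512 float32, mm along the optical axis (not along the pixel's ray), 0 where there is no reading.
- get_calibration(name): a dict with "camera_matrix" (3x3 intrinsics, pixels), "position" and "orientation" of the camera in the world; the wrist camera has in their place "hand_eye" (4x4, takes a point from camera to tool coordinates, whose origin is the TCP and whose axes are the flange's). Camera axes: x right, y up, looking along -z (the intrinsics and any distortion apply to the point x, -y, -z); pixel columns grow to the right and rows downward; lengths in mm; the calibration is good to about 2 mm. The wrist camera is an equidistant fisheye: a pixel r from the principal point sees the ray r / f radians off the axis. A picture is of the moment at which its call begins: read the wrist's pose just before it. get_calibration takes no time and is no camera call.
- job_done(): hands the job in; it is judged then, once.
The state is a dict: "t": time; "joints": joint angles; "qvel": joint speeds; "tau": joint torques, N m; "eef_pos": TCP position; "tcp_rot": TCP orientation; "ft_force": force on the tool from outside, world axes, zero at the start; "moment": the same for the moment, N m; "opening": opening from 0.0 (shut) to 1.0 (fully open); "grip_force": force on a finger pad.
Only numpy, scipy, OpenCV 4.12 (cv2) and the standard library are available. Lean on these libraries where they do the work, as an engineer would, in place of code of your own. Each camera call takes 0.05 s, during which the arm holds its last target. There are 200 camera calls.

## Working session

There is one attempt and no reset: what is moved stays moved. The work goes in short steps, Python scripts to look and compute and a tool call to move; the robot and the scene stay as the last step left them, time stands still between calls to the robot, and variables do not carry over. Pictures are saved under pics/ and viewed, at most 14 in all, crops included, and the job is handed in when it is done.

Besides the shell and the picture viewer there is one more tool, called after "Request:" in YAML: its name, and indented under it one key for each argument. arm_command: Moves the arm, as the interface text tells. Its arguments: {"type":"object","properties":{"rows":{"type":"array","items":{"type":"array","items":{"type":"array","items":{"type":"number","minimum":-1,"maximum":1}}}}},"required":["rows"]}

```bash
ls; mkdir -p pics; cat > h.py <<'E'
from cell import *
import numpy as np, cv2
from scipy.spatial.transform import Rotation as R
def rot(o): return R.from_euler('xyz',o).as_matrix() if np.size(o)==3 else np.array(o)
def world(name,u,v,d,st=None):
    """pixels + depth along axis -> world points"""
    c=get_calibration(name);K=np.array(c["camera_matrix"])
    x=(u-K[0,2])/K[0,0];y=(v-K[1,2])/K[1,1]
    P=np.stack([x*d,-y*d,-d],-1)
    return P@rot(c["orientation"]).T+np.array(c["position"])
E
python3 - <<'E'
from h import *
print(state())
for n in("scene","side","wrist"):
    print(get_calibration(n))
    p,d=read_camera(n);np.savez(f"{n}0.npz",p=p,d=d)
    cv2.imwrite(f"pics/{n}0.png",cv2.resize(p[...,::-1],(768,576),interpolation=cv2.INTER_CUBIC))
E
```

```text
pics
{'t': 0.0, 'joints': array([ 9.96420451e-01,  4.91567093e-01,  1.55946274e+00,  1.52402069e-05,
        1.09165430e+00, -1.05592810e-01]), 'qvel': array([-0.00025356,  0.00151941, -0.00208938,  0.00087351, -0.0001355 ,
       -0.00086214]), 'tau': array([ 4.88279955e-03, -6.12639785e+01, -2.58187169e+01,  6.93423185e-02,
        4.81224095e-02, -8.07608308e-05]), 'eef_pos': array([282.33300389, 557.56024642, 404.15236482]), 'tcp_rot': array([-3.14050867e+00, -1.28480232e-04,  2.67280248e+00]), 'ft_force': array([0.18535992, 0.54116625, 0.17380192]), 'moment': array([-0.02262655,  0.01466606, -0.00079719]), 'grip_force': 0.0, 'opening': 0.9994902433135058}
{'camera_matrix': array([[480.56311896,   0.        , 258.77981381],
       [  0.        , 480.56311896, 191.59932617],
       [  0.        ,   0.        ,   1.        ]]), 'position': array([1131.66782393,   84.22805709, 1158.73791089]), 'orientation': array([ 0.52300873, -0.00854319,  1.80201095])}
{'camera_matrix': array([[443.73362016,   0.        , 254.31701726],
       [  0.        , 443.73362016, 192.5684972 ],
       [  0.        ,   0.        ,   1.        ]]), 'position': array([  416.72483307, -1073.12893081,   929.39596464]), 'orientation': array([ 9.38480868e-01, -4.57296219e-04, -1.34860624e-01])}
{'camera_matrix': array([[297.31863964,   0.        , 253.5718049 ],
       [  0.        , 297.31863964, 189.56578251],
       [  0.        ,   0.        ,   1.        ]]), 'hand_eye': array([[-2.06157826e-04,  9.59775573e-01,  2.80768244e-01,
         7.99272203e+01],
       [ 9.99999931e-01,  1.11084372e-04,  3.54533491e-04,
         5.50037241e-02],
       [ 3.09083621e-04,  2.80768298e-01, -9.59775530e-01,
         2.06387021e+01],
       [ 0.00000000e+00,  0.00000000e+00,  0.00000000e+00,
         1.00000000e+00]])}
```

View pics/scene0.png

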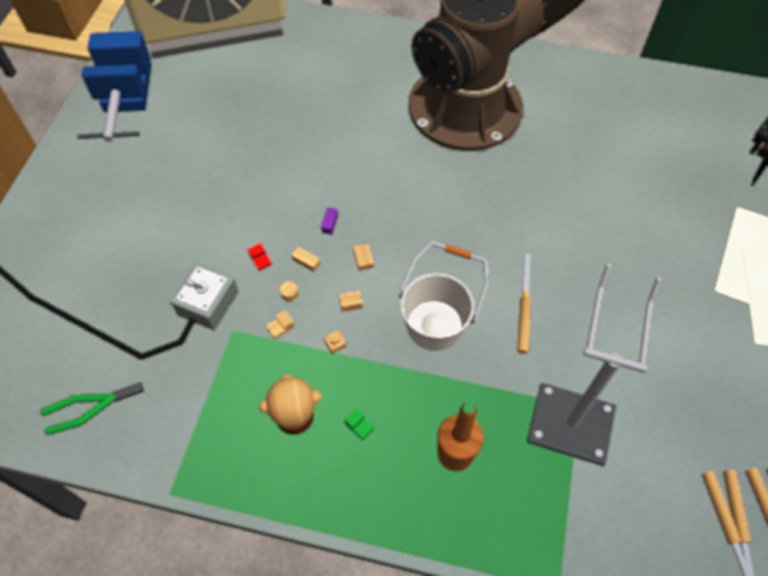

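View pics/side0.png

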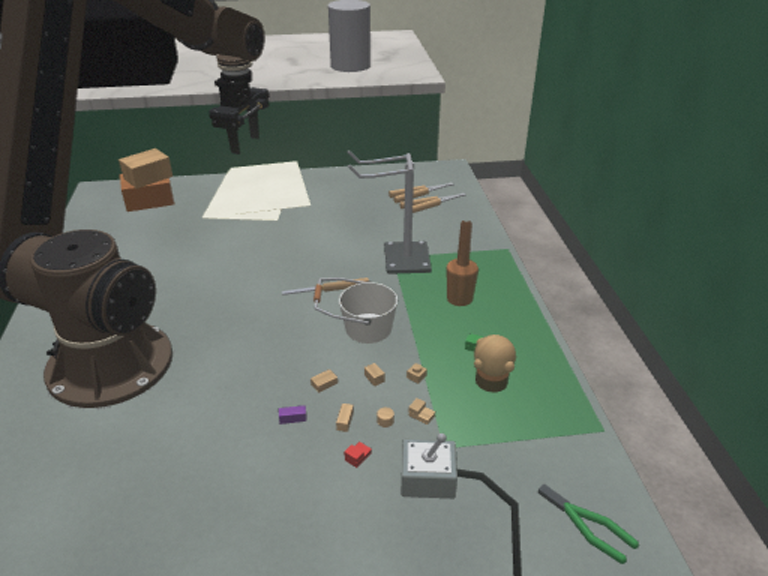

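Six pale offcuts are at (768 px scene view) (306,258), (364,256), (289,290), (350,300), (281,324) and (335,342). The look-alikes are red (260,257), green (359,424) and purple (330,220). The pail is at (437,310), the hook at (590,400) and the switch at (204,292).

```bash
cat >> h.py <<'E'
def cloud(n,d):
    v,u=np.mgrid[0:384,0:512];return world(n,u.astype(float),v.astype(float),d)
def pale(p):
    h=cv2.cvtColor(p,cv2.COLOR_RGB2HSV);return (h[...,0]>8)&(h[...,0]<25)&(h[...,1]>80)&(h[...,2]>90)
def blobs(n,p,d,lo=6,hi=45,box=(300,760,-250,60)):
    W=cloud(n,d);m=pale(p)&(d>0)&(W[...,2]>lo)&(W[...,2]<hi)&(W[...,0]>box[0])&(W[...,0]<box[1])&(W[...,1]>box[2])&(W[...,1]<box[3])
    k,l,s,c=cv2.connectedComponentsWithStats(m.astype(np.uint8));out=[]
    for i in range(1,k):
        if s[i,4]<30: continue
        P=W[l==i];zt=np.percentile(P[:,2],90);T=P[P[:,2]>zt-4]
        r=cv2.minAreaRect(T[:,:2].astype(np.float32))
        out.append((c[i],s[i,4],zt,r,cv2.minAreaRect(P[:,:2].astype(np.float32))))
    return out
E
python3 - <<'E'
from h import *
np.set_printoptions(precision=1,suppress=True)
for n in("scene","side"):
    z=np.load(n+"0.npz");p,d=z["p"],z["d"];W=cloud(n,d)
    print(n)
    m=(W[...,2]<5)&(W[...,2]>-5)&(d>0);print("bench z",np.median(W[m][:,2]))
    for b in blobs(n,p,d): print(np.round(b[0]),b[1],round(b[2],1),*[(np.round(r[0],1),np.round(r[1],1),round(r[2],1)) for r in b[3:]])
# non-bench top points clusters
from scipy import ndimage
for n in("scene","side"):
    z=np.load(n+"0.npz");p,d=z["p"],z["d"];W=cloud(n,d)
    m=(W[...,2]>15)&(W[...,0]>350)&(W[...,0]<900)&(abs(W[...,1])<450)
    l,k=ndimage.label(m,np.ones((3,3)))
    for i in range(1,k+1):
        P=W[l==i]
        if len(P)>40: print(n,len(P),P.min(0),P.max(0),P.mean(0))
E
```

```text
scene
bench z 1.1131429197128
[242. 171.] 164 22.3 (array([ 431.9, -119.4]), array([47.2, 26.9]), 27.9) (array([ 431.9, -119.7]), array([49.3, 29.9]), 26.4)
[204. 172.] 161 25.4 (array([ 463.6, -222.6]), array([48.4, 22.7]), 73.3) (array([ 463.5, -222.8]), array([49.8, 23.1]), 74.4)
[192. 193.] 117 25.5 (array([ 537.3, -232.6]), array([30.1, 27.6]), 15.7) (array([ 536.8, -231.8]), array([30.5, 28.9]), 17.4)
[233. 200.] 149 27.6 (array([ 531.7, -118.5]), array([25.4, 35.7]), 23.6) (array([ 531.5, -118.5]), array([27.6, 36.8]), 26.6)
[187. 216.] 187 27.1 (array([ 598.8, -220.3]), array([28.2, 18.9]), 50.5) (array([ 607.1, -228. ]), array([29.1, 41.5]), 48.8)
[223. 227.] 139 29.3 (array([ 614.4, -125.6]), array([22.9, 18.7]), 72.2) (array([ 615.6, -124.3]), array([30. , 29.7]), 46.6)
side
bench z 1.7915514915661106
[249. 247.] 73 28.2 (array([ 531. , -117.4]), array([24.3, 36. ]), 25.8) (array([ 531.2, -116.7]), array([25.7, 36.5]), 20.1)
[277. 247.] 67 29.8 (array([ 615.4, -122.4]), array([15.4, 14.8]), 78.6) (array([ 614.7, -126.7]), array([23.8, 32.3]), 74.0)
[215. 252.] 105 21.6 (ar
[... 2089 characters left out ...]
   71.9]
side 112 [ 514.2 -139.7   15. ] [550.4 -95.7  31.5] [ 531.7 -119.8   24.1]
side 93 [ 596.2 -143.4   15.4] [635.9 -99.6  33.7] [ 615.  -126.1   23.1]
side 123 [ 406.9 -140.6   15.2] [456.7 -97.   24.8] [ 432.1 -119.3   19.3]
side 85 [ 584.3 -237.    15. ] [ 614.4 -203.8   31. ] [ 599.4 -221.9   23.9]
side 127 [ 446.8 -247.6   15.4] [ 481.2 -195.3   28.5] [ 463.5 -223.8   22.9]
side 125 [ 350.6 -214.3   15. ] [ 392.4 -189.3   27.5] [ 371.2 -203.8   22.4]
side 102 [ 522.1 -247.2   15.1] [ 553.  -215.1   26.7] [ 537.7 -234.    22.5]
side 1475 [ 541.9 -436.5   15. ] [ 714.  -324.6  114.2] [ 597.5 -384.2   50.2]
side 110 [ 456.8 -329.5   15.2] [ 493.2 -291.3   30.4] [ 472.5 -315.5   23.4]
```

```bash
python3 - <<'E'
import cv2
a=cv2.imread('pics/scene0.png');z=__import__('numpy').load('scene0.npz')['p'][...,::-1]
cv2.imwrite('pics/crop0.png',cv2.resize(z[125:245,110:340],(800,417),interpolation=cv2.INTER_CUBIC))
E
```

```text
(no output)
```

View pics/crop0.png

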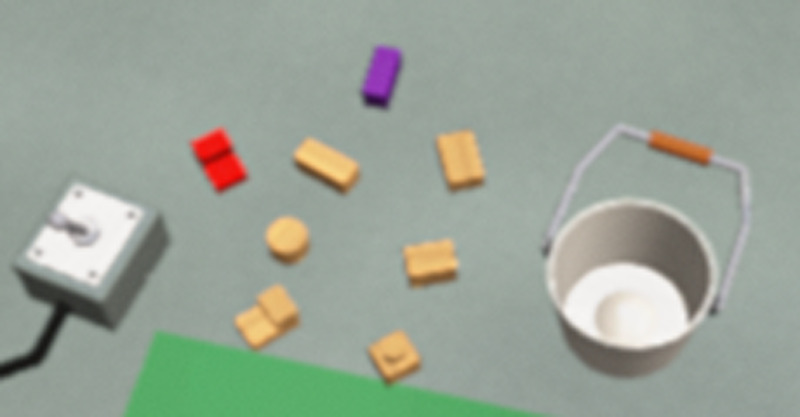

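All six offcuts are present: slab (458,160), bar (327,165), disc (288,238), block (431,262), step (268,317) and knob (394,357) in the crop. The red and purple look-alikes are clearly separate. Next I fit the pail, bail, hook and switch.

```bash
cat > fit.py <<'E'
from h import *
from scipy.optimize import least_squares
np.set_printoptions(precision=1,suppress=True)
def circ(P):
    f=lambda q:np.hypot(P[:,0]-q[0],P[:,1]-q[1])-q[2]
    return least_squares(f,[*P[:,:2].mean(0),60],loss='soft_l1').x
if __name__=="__main__":
  for n in("scene","side"):
    z=np.load(n+"0.npz");p,d=z["p"],z["d"];W=cloud(n,d)
    hsv=cv2.cvtColor(p,cv2.COLOR_RGB2HSV)
    X,Y,Z=W[...,0],W[...,1],W[...,2]
    print(n)
    m=(abs(X-545)<90)&(abs(Y-40)<90)&(Z>78)&(Z<90); P=W[m]; q=circ(P)
    r=np.hypot(P[:,0]-q[0],P[:,1]-q[1]);g=abs(r-q[2])<5
    print("rim",circ(P[g]),g.sum(),np.percentile(P[g,2],[10,50,90]))
    m=(X>400)&(X<500)&(Y>-20)&(Y<130)&(Z>60)&(hsv[...,1]>110)&(hsv[...,0]<20);P=W[m]
    print("grip",m.sum(),P.mean(0),P.min(0),P.max(0),cv2.minAreaRect(P[:,:2].astype(np.float32)))
    for lo,hi in((245,268),(268,290)):
        m=(X>480)&(X<720)&(Y>220)&(Y<380)&(Z>lo)&(Z<hi);P=W[m];print("prong",len(P))
        for i in np.argsort(P[:,0])[::6]:print(P[i],end=' ')
        print()
    m=(X>600)&(X<740)&(Y>200)&(Y<400)&(Z>7)&(Z<17);P=W[m].astype(np.float32);print("base",cv2.minAreaRect(P[:,:2]),len(P))
    m=(X>540)&(X<680)&(Y>-440)&(Y<-310)&(Z>50)&(Z<60);P=W[m].astype(np.float32);print("box",cv2.minAreaRect(P[:,:2]),len(P),np.median(P[:,2]))
    m=(X>500)&(X<700)&(Y>-460)&(Y<-290)&(Z>70);P=W[m]
    for i in np.argsort(-P[:,2])[:25]:print(P[i],end=' ')
    print("coll")
    m=(X>500)&(X<740)&(Y>-480)&(Y<-290)&(Z>3)&(hsv[...,2]<60);P=W[m];print(len(P),P[::10])
E
python3 fit.py
```

```text
scene
rim [538.   38.1  60.2] 187 [78.6 80.8 83.7]
grip 77 [435.4  54.1 100.5] [426.2  31.6  95.5] [443.5  76.5 106.7] ((435.968505859375, 53.815711975097656), (46.18457794189453, 13.336105346679688), 80.1535415649414)
prong 596
[535.2 271.3 266.3] [537.8 273.5 267.1] [540.2 268.9 260.7] [542.9 274.9 263.2] [544.9 341.4 263.3] [545.6 271.2 261.9] [546.9 339.9 261.7] [548.2 271.5 253.4] [549.6 269.1 254.8] [550.6 271.7 253.2] [551.8 346.5 255.2] [552.6 343.  259.7] [554.6 271.5 255.5] [556.7 271.8 254.8] [559.  268.2 252.8] [560.7 342.5 256. ] [563.1 342.6 255.8] [564.2 345.3 254.3] [566.8 343.5 253.8] [568.8 340.7 256.2] [570.9 273.4 253.5] [572.6 266.1 249. ] [574.9 271.1 255.2] [576.6 267.7 252.3] [578.9 340.5 251.7] [580.8 341.5 255.6] [582.3 338.3 252.5] [584.2 266.4 251.8] [587.  336.8 251.4] [589.1 265.8 255.8] [592.6 339.2 258.4] [593.3 336.4 253.8] [594.9 337.  252.4] [597.9 264.1 257.5] [600.1 337.6 257.9] [601.3 338.3 256. ] [604.5 268.7 258. ] [605.4 335.8 258. ] [607.1 338.1 257.7] [608.7 266.4 260.3] [611.3 262.8 259.1] [613.2 269.9 256.7] [615.8 337.7 260.4] [617.8 267.
[... 1492 characters left out ...]
 268.1] [666.3 321.4 270.4] [666.8 287.7 268.7] [667.4 325.6 269.9] [668.  275.4 269.9] [668.6 308.1 268.3] [669.4 314.1 268.4] [670.3 320.1 268.6] [671.2 309.8 270. ] [671.9 297.7 270.2] [674.4 332.2 269.1] Traceback (most recent call last):
  File "fit.py", line 22, in <module>
    m=(X>600)&(X<740)&(Y>200)&(Y<400)&(Z>7)&(Z<17);P=W[m].astype(np.float32);print("base",cv2.minAreaRect(P[:,:2]),len(P))
                                                                                          ~~~~~~~~~~~~~~~^^^^^^^^^
cv2.error: OpenCV(4.12.0) /io/opencv/modules/imgproc/src/convhull.cpp:143: error: (-215:Assertion failed) total >= 0 && (depth == CV_32F || depth == CV_32S) in function 'convexHull'
```

```bash
sed -i 's/^    for lo,hi in.*/    for lo,hi in():/; s/cv2.minAreaRect(P\[:,:2\]),len(P)/len(P) and cv2.minAreaRect(P[:,:2]),len(P)/' fit.py
cat >> fit.py <<'E'
    m=(X>550)&(X<655)&(Y>220)&(Y<380)&(Z>240)&(Z<275);P=W[m]
    for s in(P[P[:,1]<302],P[P[:,1]>302]):
        a=np.polyfit(s[:,0],s[:,1],1);t=s[(s[:,0]>555)&(s[:,0]<580)];print("prongline y at 570",np.polyval(a,570),"slope",a[0]*1000,"ztop",np.percentile(t[:,2],[50,80,95]))
    m=(X>480)&(X<560)&(Y>220)&(Y<380)&(Z>268)&(Z<290);P=W[m];
    for s in(P[P[:,1]<302],P[P[:,1]>302]):
        i=np.argsort(-s[:,2])[:8];print("end",len(s),s[i].mean(0),s.min(0))
    m=(X>640)&(X<720)&(Y>280)&(Y<320)&(Z>60)&(Z<240);P=W[m];print("post",len(P),P.mean(0),P[P[:,2]<110].mean(0))
    m=(X>640)&(X<700)&(Y>230)&(Y<370)&(Z>258)&(Z<275);P=W[m];print("cross",P[P[:,1]<290].mean(0),P[P[:,1]>310].mean(0))
E
python3 fit.py
```

```text
scene
rim [538.   38.1  60.2] 187 [78.6 80.8 83.7]
grip 77 [435.4  54.1 100.5] [426.2  31.6  95.5] [443.5  76.5 106.7] ((435.968505859375, 53.815711975097656), (46.18457794189453, 13.336105346679688), 80.1535415649414)Traceback (most recent call last):
  File "fit.py", line 22, in <module>
    m=(X>600)&(X<740)&(Y>200)&(Y<400)&(Z>7)&(Z<17);P=W[m].astype(np.float32);print("base",len(P) and cv2.minAreaRect(P[:,:2]),len(P))
                                                                                                     ~~~~~~~~~~~~~~~^^^^^^^^^
cv2.error: OpenCV(4.12.0) /io/opencv/modules/imgproc/src/convhull.cpp:143: error: (-215:Assertion failed) total >= 0 && (depth == CV_32F || depth == CV_32S) in function 'convexHull'
```

```bash
sed -i 's/minAreaRect(P\[:,:2\])/minAreaRect(P[:,:2].copy())/' fit.py; python3 fit.py
```

```text
scene
rim [538.   38.1  60.2] 187 [78.6 80.8 83.7]
grip 77 [435.4  54.1 100.5] [426.2  31.6  95.5] [443.5  76.5 106.7] ((435.968505859375, 53.815711975097656), (46.18457794189453, 13.336105346679688), 80.1535415649414)
base ((673.20068359375, 291.46466064453125), (180.8397674560547, 132.04855346679688), 89.60625457763672) 1904
box ((590.3223876953125, -371.6828918457031), (82.98523712158203, 91.85126495361328), 78.3298110961914) 697 56.86374
[ 609.1 -372.5  115.3] [ 612.  -374.3  114.4] [ 605.2 -374.6  113.1] [ 608.5 -376.   112.9] [ 607.1 -371.3  112.4] [ 610.3 -372.8  112.2] [ 608.7 -378.7  112.2] [ 613.5 -374.3  112. ] [ 605.6 -380.1  111.5] [ 616.  -373.5  111.4] [ 611.  -378.1  111.3] [ 611.2 -367.5  110.8] [ 612.2 -372.5  110.4] [ 605.2 -370.   109.9] [ 607.8 -369.1  109.5] [ 608.2 -371.7  109.2] [ 603.7 -378.9  108.8] [ 602.5 -374.   108.8] [ 614.  -372.2  108.6] [ 612.2 -378.4  108.2] [ 606.5 -367.3  108. ] [ 610.  -371.5  107.2] [ 612.  -368.1  106.9] [ 612.4 -370.7  106.6] [ 612.6 -379.5  103.3] coll
253 [[ 628.  -406.1   39.5]
 [ 628.3 -407.5   22.8]
 [ 632.1 -392.8   30.5
[... 2141 characters left out ...]
[ 688.3 -402.7   16.4]
 [ 691.6 -409.3   16.5]
 [ 691.3 -411.9   12.2]
 [ 701.5 -419.4   16.2]
 [ 702.1 -425.9   16.9]
 [ 706.2 -430.2   14. ]
 [ 705.3 -434.1   11.7]
 [ 714.6 -442.9   17.9]
 [ 717.3 -444.5   11.7]
 [ 719.1 -453.3   15.7]
 [ 713.8 -457.     9.9]
 [ 716.1 -464.7   12.4]
 [ 710.3 -469.2    8.1]
 [ 707.9 -477.1    8. ]]
prongline y at 570 271.0991301492385 slope -100.15829100640336 ztop [252.5 255.1 256.6]
prongline y at 570 342.98510041653867 slope -94.81073070168003 ztop [254.  256.2 258.1]
end 13 [529.3 275.2 276.7] [524.8 268.9 268.6]
end 14 [536.9 345.3 276.6] [531.7 339.6 268.2]
post 248 [666.1 293.5 153.4] [665.7 293.8  84.8]
cross [658.6 267.1 265.8] [660.1 330.9 265.9]
```

```bash
cat > plan.py <<'E'
"""plan([(gx,gy,gz,psi,open_mm,extra_rows[,stepmm])...]): print move rows; grasp point in world mm, tool down."""
import json,os,numpy as np
from h import *
F='cmd.json'
def load():
    return json.load(open(F)) if os.path.exists(F) else dict(p=[282.363,557.581,404.761],psi=np.degrees(2.6728))
def plan(wps,n0=10):
    c=load();p0=np.array(c['p']);a0=c['psi'];s=state()
    print('meas-cmd',np.round(s['eef_pos']-p0,1),round(np.degrees(s['tcp_rot'][2])-a0,2),'t',round(s['t'],1),'open',round(s['opening']*95,1),'F',np.round(s['ft_force'],1))
    calls=[];cur=[];bp,ba=p0.copy(),a0;p,a=p0.copy(),a0
    for w in wps:
        tgt=np.array([w[0],w[1],w[2]+171.]);psi,op,ex=w[3:6];step=w[6] if len(w)>6 else 41.7
        D=tgt-p;da=psi-a;n=max(1,int(np.ceil(max(np.linalg.norm(D)/step,abs(da)/7.1))))
        q,b=p.copy(),a
        for i in range(n+ex):
            f=min(1,(i+1)/n)
            P=q+D*f;A=b+da*f
            if cur and (len(cur)==n0 or max(abs(P-bp))>149): calls.append(cur);cur=[];bp,ba=p,a
            r=np.radians(ba);M=np.array([[np.cos(r),np.sin(r),0],[np.sin(r),-np.cos(r),0],[0,0,-1]])
            sh=np.round(M.T@(P-bp)/150,3) if 0 else np.round(M.T@(P-bp)/150,3)
            # tool z is down: yaw change +da is a turn of -da about tool z
            tz=np.round(-(A-ba)/360,4)
            cur.append([*[float(x) for x in sh+0.],0,0,float(tz),round(op/95*2-1,2)])
            p=bp+M@(sh*150);a=ba-tz*360
    calls.append(cur)
    for k in calls: print(json.dumps(k).replace('0.0,','0,').replace('.0,',',').replace(' ',''))
    json.dump(dict(p=list(p),psi=float(a)),open(F,'w'))
E
python3 - <<'E'
from plan import *
plan([(420,200,200,150,60,0),(432,-119,110,205,60,2),(432,-119,22,205,60,3),(432,-119,22,205,0,5),(432,-119,140,205,0,0)])
E
```

```text
meas-cmd [ 0.  -0.  -0.5] -0.0 t 0.1 open 94.8 F [-0.3  0.8 -0.1]
[[-0.19,-0.171,0.023,0,0,0.0009,0.26],[-0.379,-0.342,0.045,0,0,0.0017,0.26],[-0.569,-0.514,0.068,0,0,0.0026,0.26],[-0.758,-0.685,0.09,0,0,0.0035,0.26]]
[[-0.194,-0.167,0.023,0,0,0.0009,0.26],[-0.387,-0.334,0.045,0,0,0.0017,0.26],[-0.58,-0.501,0.068,0,0,0.0026,0.26],[-0.773,-0.668,0.09,0,0,0.0035,0.26]]
[[-0.197,-0.163,0.023,0,0,0.0009,0.26],[-0.394,-0.325,0.045,0,0,0.0017,0.26],[-0.533,-0.552,0.12,0,0,-0.0174,0.26]]
[[-0.114,-0.24,0.075,0,0,-0.0191,0.26],[-0.227,-0.481,0.15,0,0,-0.0382,0.26],[-0.341,-0.722,0.225,0,0,-0.0573,0.26]]
[[-0.022,-0.265,0.075,0,0,-0.0191,0.26],[-0.043,-0.53,0.15,0,0,-0.0382,0.26],[-0.065,-0.795,0.225,0,0,-0.0573,0.26]]
[[0.074,-0.256,0.075,0,0,-0.0191,0.26],[0.074,-0.256,0.075,0,0,-0.0191,0.26],[0.074,-0.256,0.075,0,0,-0.0191,0.26],[0.074,-0.256,0.271,0,0,-0.0191,0.26],[0.074,-0.256,0.466,0,0,-0.0191,0.26],[0.074,-0.256,0.662,0,0,-0.0191,0.26],[0.074,-0.256,0.662,0,0,-0.0191,0.26],[0.074,-0.256,0.662,0,0,-0.0191,0.26],[0.074,-0.256,0.662,0,0,-0.0191,0.26],[0.074,-0.256,0.662,0,0,-0.0191,-1.0]]
[[0,0,0,0,0,0,-1.0],[0,0,0,0,0,0,-1.0],[0,0,0,0,0,0,-1.0],[0,0,0,0,0,0,-1.0],[0,0,0,0,0,0,-1.0],[0,0,-0.262,0,0,0,-1.0],[0,0,-0.525,0,0,0,-1.0],[0,0,-0.787,0,0,0,-1.0]]
```

```bash
rm cmd.json; python3 - <<'E'
s=open('plan.py').read()
s=s.replace("            f=min(1,(i+1)/n)\n","            k=int(np.ceil(max(abs(D))/140)) if step>40 else n; f=min(1,np.ceil((i+1)/n*max(k,1))/max(k,1))\n")
s=s.replace("print(json.dumps(k)","print(len(k),json.dumps(k)")
open('plan.py','w').write(s)
E
python3 - <<'E'
from plan import *
plan([(420,200,200,150,60,0),(432,-119,110,205,60,2),(432,-119,22,205,60,3)])
E
```

```text
meas-cmd [ 0.  -0.  -0.5] -0.0 t 0.1 open 94.8 F [-0.3  0.8 -0.1]
3 [[-0.632,-0.571,0.075,0,0,0.0029,0.26],[-0.632,-0.571,0.075,0,0,0.0029,0.26],[-0.632,-0.571,0.075,0,0,0.0029,0.26]]
3 [[-0.642,-0.559,0.075,0,0,0.0029,0.26],[-0.642,-0.559,0.075,0,0,0.0029,0.26],[-0.642,-0.559,0.075,0,0,0.0029,0.26]]
4 [[-0.652,-0.547,0.075,0,0,0.0029,0.26],[-0.652,-0.547,0.075,0,0,0.0029,0.26],[-0.652,-0.547,0.075,0,0,0.0029,0.26],[-0.652,-0.547,0.075,0,0,0.0029,0.26]]
2 [[-0.378,-0.601,0.2,0,0,-0.0509,0.26],[-0.378,-0.601,0.2,0,0,-0.0509,0.26]]
3 [[-0.169,-0.688,0.2,0,0,-0.0509,0.26],[-0.169,-0.688,0.2,0,0,-0.0509,0.26],[-0.169,-0.688,0.2,0,0,-0.0509,0.26]]
10 [[0.056,-0.708,0.2,0,0,-0.051,0.26],[0.056,-0.708,0.2,0,0,-0.051,0.26],[0.056,-0.708,0.2,0,0,-0.051,0.26],[0.056,-0.708,0.2,0,0,-0.051,0.26],[0.056,-0.708,0.2,0,0,-0.051,0.26],[0.056,-0.708,0.787,0,0,-0.051,0.26],[0.056,-0.708,0.787,0,0,-0.051,0.26],[0.056,-0.708,0.787,0,0,-0.051,0.26],[0.056,-0.708,0.787,0,0,-0.051,0.26],[0.056,-0.708,0.787,0,0,-0.051,0.26]]
1 [[-0.001,0,0,0,0,0,0.26]]
```

```bash
rm cmd.json; cat > plan.py <<'E'
"""plan([(gx,gy,gz,psi,open_mm,extra_rows[,slow step mm])...]): print move rows; grasp point in world mm, tool down."""
import json,os
from h import *
F='cmd.json'
def load(): return json.load(open(F)) if os.path.exists(F) else dict(p=[282.363,557.581,404.761],psi=float(np.degrees(2.6728)))
def plan(wps):
    c=load();p=np.array(c['p']);a=c['psi'];s=state();w=lambda x:(x+180)%360-180
    e=s['eef_pos']-p;ea=w(np.degrees(s['tcp_rot'][2])-a)
    print('meas-cmd',e.round(1),round(ea,2),'t',round(s['t'],1),'open',round(s['opening']*95,1),'grip',round(s['grip_force'],1),'F',s['ft_force'].round(1))
    if np.linalg.norm(e)>4 or abs(ea)>2: print('RESYNC');p=s['eef_pos'];a+=ea
    steps=[]  # (P,A,open,rows)
    q,b=p,a
    for x in wps:
        T=np.array([x[0],x[1],x[2]+171.]);D=T-q;da=x[3]-b;L=x[6] if len(x)>6 else 140
        k=max(1,int(np.ceil(max(np.abs(D).max()/L,abs(da)/50))))
        for i in range(k):
            n=1 if L<40 else int(np.ceil(max(np.linalg.norm(D)/k/40,abs(da)/k/6.8,.1)))+(i==k-1)
            steps.append((q+D*(i+1)/k,b+da*(i+1)/k,x[4],n+(x[5] if i==k-1 else 0)))
        q,b=T,x[3]
    calls=[];cur=[];bp,ba=p,a
    for P,A,o,n in steps:
        if cur and (len(cur)+n>10 or np.abs(P-bp).max()>145): calls.append(cur);cur=[];bp,ba=p,a
        r=np.radians(ba);M=np.array([[np.cos(r),np.sin(r),0],[np.sin(r),-np.cos(r),0],[0,0,-1]])
        sh=np.round(M.T@(P-bp)/150,3);tz=round(-(A-ba)/360,3)
        cur+=[[*map(float,sh+0.),0,0,tz,round(o/95*2-1,2)]]*n
        p=bp+M@(sh*150);a=ba-tz*360
    calls.append(cur)
    for k in calls:
        o=[]
        for r in k:
            t='['+','.join(f'{v:g}' for v in r)+']'
            if o and o[-1][0]==t:o[-1][1]+=1
            else:o.append([t,1])
        print(' | '.join(f'{t} x{n}' for t,n in o))
    json.dump(dict(p=list(p),psi=float(a)),open(F,'w'))
E
python3 - <<'E'
from plan import *
plan([(420,200,200,153.2,60,0),(432,-119,110,205,60,2),(432,-119,22,205,60,3)])
E
```

```text
meas-cmd [ 0.  -0.  -0.5] -0.0 t 0.1 open 94.8 grip 0.0 F [-0.3  0.8 -0.1]
[-0.632,-0.571,0.075,0,0,-0,0.26] x4
[-0.632,-0.57,0.075,0,0,-0,0.26] x4
[-0.632,-0.571,0.075,0,0,-0,0.26] x5
[-0.344,-0.62,0.2,0,0,-0.048,0.26] x3
[-0.144,-0.695,0.2,0,0,-0.048,0.26] x3
[0.069,-0.706,0.2,0,0,-0.048,0.26] x6
[0,0,0.587,0,0,-0,0.26] x7
```

Request:
arm_command:
  rows:
    - [[-0.632,-0.571,0.075,0,0,0,0.26],[-0.632,-0.571,0.075,0,0,0,0.26],[-0.632,-0.571,0.075,0,0,0,0.26],[-0.632,-0.571,0.075,0,0,0,0.26]]

```text
t: 0.48
eef_pos: [329.4, 434.0, 392.8]
tcp_rot: [-3.139, 0.0, 2.67]
ft_force: [0.4, -0.0, 0.1]
opening: 0.773
grip_force: 0.0
```

Request:
arm_command:
  rows:
    - [[-0.632,-0.57,0.075,0,0,0,0.26],[-0.632,-0.57,0.075,0,0,0,0.26],[-0.632,-0.57,0.075,0,0,0,0.26],[-0.632,-0.57,0.075,0,0,0,0.26]]

```text
t: 0.82
eef_pos: [375.5, 315.1, 381.7]
tcp_rot: [-3.14, -0.0, 2.67]
ft_force: [0.2, 0.3, -0.2]
opening: 0.636
grip_force: 0.0
```

Request:
arm_command:
  rows:
    - [[-0.632,-0.571,0.075,0,0,0,0.26],[-0.632,-0.571,0.075,0,0,0,0.26],[-0.632,-0.571,0.075,0,0,0,0.26],[-0.632,-0.571,0.075,0,0,0,0.26],[-0.632,-0.571,0.075,0,0,0,0.26]]

```text
t: 1.23
eef_pos: [420.9, 198.5, 370.8]
tcp_rot: [-3.141, -0.0, 2.669]
ft_force: [0.5, 0.7, 0.4]
opening: 0.632
grip_force: 0.0
```

Request:
arm_command:
  rows:
    - [[-0.344,-0.62,0.2,0,0,-0.048,0.26],[-0.344,-0.62,0.2,0,0,-0.048,0.26],[-0.344,-0.62,0.2,0,0,-0.048,0.26]]

```text
t: 1.48
eef_pos: [423.8, 94.3, 340.9]
tcp_rot: [3.141, 0.001, 2.983]
ft_force: [1.0, -0.9, -1.6]
opening: 0.628
grip_force: 0.0
```

Request:
arm_command:
  rows:
    - [[-0.144,-0.695,0.2,0,0,-0.048,0.26],[-0.144,-0.695,0.2,0,0,-0.048,0.26],[-0.144,-0.695,0.2,0,0,-0.048,0.26]]

```text
t: 1.73
eef_pos: [428.2, -12.3, 311.0]
tcp_rot: [-3.142, 0.001, -3.0]
ft_force: [1.9, 0.6, 0.7]
opening: 0.631
grip_force: 0.0
```

Request:
arm_command:
  rows:
    - [[0.069,-0.706,0.2,0,0,-0.048,0.26],[0.069,-0.706,0.2,0,0,-0.048,0.26],[0.069,-0.706,0.2,0,0,-0.048,0.26],[0.069,-0.706,0.2,0,0,-0.048,0.26],[0.069,-0.706,0.2,0,0,-0.048,0.26],[0.069,-0.706,0.2,0,0,-0.048,0.26]]

```text
t: 2.23
eef_pos: [432.2, -117.7, 281.0]
tcp_rot: [3.141, -0.0, -2.707]
ft_force: [0.4, 1.0, 0.6]
opening: 0.632
grip_force: 0.0
```

```bash
python3 - <<'E'
from h import *
s=state();print(s['t'],s['eef_pos'],np.degrees(s['tcp_rot']),s['opening']*95)
z,d=read_camera('wrist');cv2.imwrite('pics/w1.png',z[...,::-1])
E
```

```text
2.2333 [ 432.16272723 -117.74345272  281.02379166] [ 1.79967671e+02 -7.69094581e-03 -1.55107741e+02] 60.06646407382545
```

View pics/w1.png

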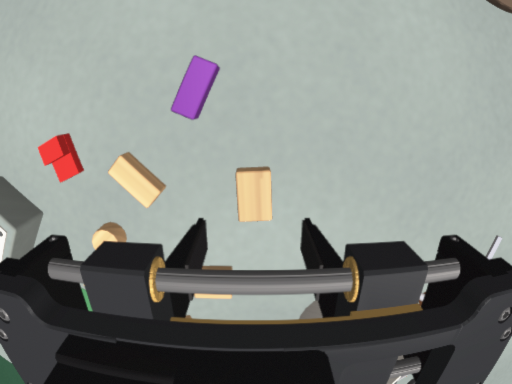

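The wrist view shows the slab at (254,194), centred and aligned between the fingers. I'll grasp it now.

Request:
arm_command:
  rows:
    - [[0,0,0.587,0,0,0,0.26],[0,0,0.587,0,0,0,0.26],[0,0,0.587,0,0,0,0.26],[0,0,0.587,0,0,0,0.26],[0,0,0.587,0,0,0,-1],[0,0,0.587,0,0,0,-1],[0,0,0.587,0,0,0,-1],[0,0,0.587,0,0,0,-1],[0,0,0.587,0,0,0,-1],[0,0,0.587,0,0,0,-1]]

```text
t: 3.12
eef_pos: [432.0, -118.6, 193.4]
tcp_rot: [-3.141, 0.001, -2.706]
ft_force: [1.7, 2.7, 5.0]
opening: 0.315
grip_force: 29.8
```

```bash
python3 - <<'E'
from plan import *
X,Y=537.5,39
plan([(432,-119,130,205,0,0),(X-8,Y-12,150,153,0,0),(X-8,Y-12,72,153,0,1),(X-8,Y-12,72,153,44,3),(X-8,Y-12,150,153,60,0)])
E
```

```text
meas-cmd [-0.   0.4  0.4] -0.04 t 3.1 open 30.0 grip 29.8 F [1.7 2.7 5. ]
[0,0,-0.72,0,0,-0,-1] x4 | [-0.5,0.304,-0.787,0,0,0.072,-1] x4
[-0.317,0.492,-0.067,0,0,0.072,-1] x5 | [-0.317,0.492,0.453,0,0,0.072,-1] x4
[0,0,0,0,0,0,-0.07] x5 | [0,0,-0.52,0,0,0,0.26] x3
```

Request:
arm_command:
  rows:
    - [[0,0,-0.72,0,0,0,-1],[0,0,-0.72,0,0,0,-1],[0,0,-0.72,0,0,0,-1],[0,0,-0.72,0,0,0,-1],[-0.5,0.304,-0.787,0,0,0.072,-1],[-0.5,0.304,-0.787,0,0,0.072,-1],[-0.5,0.304,-0.787,0,0,0.072,-1],[-0.5,0.304,-0.787,0,0,0.072,-1]]

```text
t: 3.78
eef_pos: [481.9, -43.6, 311.0]
tcp_rot: [3.141, 0.001, 3.12]
ft_force: [-0.2, -0.7, -0.4]
opening: 0.314
grip_force: 29.8
```

Request:
arm_command:
  rows:
    - [[-0.317,0.492,-0.067,0,0,0.072,-1],[-0.317,0.492,-0.067,0,0,0.072,-1],[-0.317,0.492,-0.067,0,0,0.072,-1],[-0.317,0.492,-0.067,0,0,0.072,-1],[-0.317,0.492,-0.067,0,0,0.072,-1],[-0.317,0.492,0.453,0,0,0.072,-1],[-0.317,0.492,0.453,0,0,0.072,-1],[-0.317,0.492,0.453,0,0,0.072,-1],[-0.317,0.492,0.453,0,0,0.072,-1]]

```text
t: 4.53
eef_pos: [529.2, 26.8, 242.1]
tcp_rot: [-3.14, -0.004, 2.674]
ft_force: [-0.3, -0.6, -0.2]
opening: 0.318
grip_force: 29.8
```

Request:
arm_command:
  rows:
    - [[0,0,0,0,0,0,-0.07],[0,0,0,0,0,0,-0.07],[0,0,0,0,0,0,-0.07],[0,0,0,0,0,0,-0.07],[0,0,-0.52,0,0,0,0.26],[0,0,-0.52,0,0,0,0.26],[0,0,-0.52,0,0,0,0.26]]

```text
t: 5.12
eef_pos: [530.2, 27.2, 327.4]
tcp_rot: [3.138, 0.009, 2.673]
ft_force: [0.3, 0.1, 0.7]
opening: 0.604
grip_force: 0.0
```

```bash
cat > look.py <<'E'
from h import *
import sys
for n in("scene","side"):
    p,d=read_camera(n)
    if len(sys.argv)>1 and n=="scene": cv2.imwrite(f"pics/{sys.argv[1]}.png",cv2.resize(p[90:330,80:440,::-1],(720,480)))
    for b in blobs(n,p,d):
        if b[3][0][0]<700: print(n,b[1],round(b[2],1),*[(np.round(r[0],1),np.round(r[1],1),round(r[2],1)) for r in b[3:]])
E
python3 look.py pail1
python3 - <<'E'
from plan import *
X,Y=537.5,39
plan([(464.2,-222.6,120,73.5,60,1),(464.2,-222.6,22,73.5,60,2),(464.2,-222.6,22,73.5,0,5),(464.2,-222.6,130,73.5,0,0),(X+2,Y+16,150,73.5,0,0),(X+2,Y+16,78,73.5,0,1),(X+2,Y+16,78,73.5,38,4),(X+2,Y+16,150,73.5,60,0)])
E
```

```text
scene 160 25.6 (array([ 463.2, -223. ]), array([48. , 23.2]), 68.8) (array([ 463.3, -223. ]), array([49.6, 23.3]), 69.0)
scene 119 25.9 (array([ 538.5, -232.7]), array([27.5, 28.6]), 86.7) (array([ 538.4, -231.7]), array([30.9, 29.7]), 29.8)
scene 152 27.6 (array([ 531.8, -118.3]), array([25.2, 36.1]), 25.7) (array([ 532.1, -118.2]), array([28.7, 36.2]), 25.4)
scene 150 37.8 (array([524. ,   7.4]), array([16.8, 46.2]), 65.8) (array([518.3,  10. ]), array([18.9, 58.7]), 67.6)
scene 186 26.7 (array([ 598.2, -221.5]), array([29.2, 19.7]), 47.4) (array([ 606.2, -228.6]), array([29.1, 42.3]), 48.1)
scene 138 29.4 (array([ 617.2, -122.2]), array([26.9, 17.3]), 53.4) (array([ 615.9, -124.2]), array([29.1, 30.1]), 45.8)
side 73 28.5 (array([ 532. , -118.7]), array([22. , 36.1]), 23.1) (array([ 532.5, -117.8]), array([24.1, 37. ]), 24.4)
side 68 30.4 (array([ 615.3, -122.4]), array([14.9, 14.8]), 79.8) (array([ 614.7, -125.6]), array([26.1, 27.7]), 55.8)
side 117 27.2 (array([ 597.8, -221.3]), array([30.6, 17.3]), 54.5) (array([ 605.6, -227.8]), array([29.2, 39.4]), 47.4)
side 104 25.5 (array([ 464. , -221.9]), array([48.2, 19.7]), 73.4) (array([ 464. , -221.9]), array([48.2, 19.7]), 73.4)
side 71 26.2 (array([ 537.3, -232. ]), array([27.5, 24.8]), 81.5) (array([ 537.4, -231.2]), array([29.1, 24.8]), 81.4)
meas-cmd [-0.1  0.2  1.9] -0.02 t 5.2 open 59.4 grip 0.0 F [-0.5 -0.3 -0.2]
[-0.182,-0.841,0.1,0,0,0.111,0.26] x6
[-0.679,-0.527,0.1,0,0,0.11,0.26] x8
[0,0,0.654,0,0,0,0.26] x6
[0,0,0,0,0,0,-1] x7
[0,0,-0.72,0,0,0,-1] x4 | [0.959,-0.021,-0.787,0,0,0,-1] x4
[0.958,-0.021,-0.067,0,0,0,-1] x5 | [0.958,-0.021,0.413,0,0,0,-1] x4
[0,0,0,0,0,0,-0.2] x6 | [0,0,-0.48,0,0,0,0.26] x3
```

View pics/pail1.png

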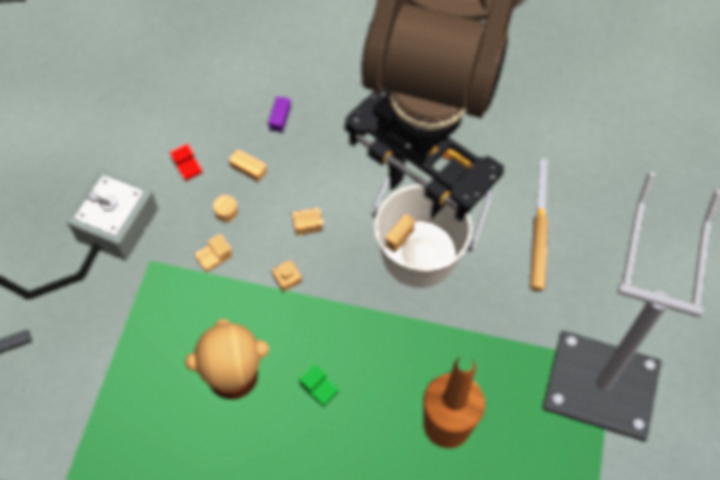

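The slab is in the pail, standing on edge at (400,232), and the pail has not moved. The bar is next.

Request:
arm_command:
  rows:
    - [[-0.182,-0.841,0.1,0,0,0.111,0.26],[-0.182,-0.841,0.1,0,0,0.111,0.26],[-0.182,-0.841,0.1,0,0,0.111,0.26],[-0.182,-0.841,0.1,0,0,0.111,0.26],[-0.182,-0.841,0.1,0,0,0.111,0.26],[-0.182,-0.841,0.1,0,0,0.111,0.26]]

```text
t: 5.72
eef_pos: [496.2, -98.6, 305.0]
tcp_rot: [-3.14, -0.001, 1.966]
ft_force: [0.4, 0.6, -0.5]
opening: 0.631
grip_force: 0.0
```

Request:
arm_command:
  rows:
    - [[-0.679,-0.527,0.1,0,0,0.11,0.26],[-0.679,-0.527,0.1,0,0,0.11,0.26],[-0.679,-0.527,0.1,0,0,0.11,0.26],[-0.679,-0.527,0.1,0,0,0.11,0.26],[-0.679,-0.527,0.1,0,0,0.11,0.26],[-0.679,-0.527,0.1,0,0,0.11,0.26],[-0.679,-0.527,0.1,0,0,0.11,0.26],[-0.679,-0.527,0.1,0,0,0.11,0.26]]

```text
t: 6.38
eef_pos: [463.9, -222.3, 290.4]
tcp_rot: [-3.14, -0.0, 1.286]
ft_force: [0.2, 0.4, -0.3]
opening: 0.631
grip_force: 0.0
```

Request:
arm_command:
  rows:
    - [[0,0,0.654,0,0,0,0.26],[0,0,0.654,0,0,0,0.26],[0,0,0.654,0,0,0,0.26],[0,0,0.654,0,0,0,0.26],[0,0,0.654,0,0,0,0.26],[0,0,0.654,0,0,0,0.26]]

```text
t: 6.88
eef_pos: [464.1, -222.1, 192.6]
tcp_rot: [-3.141, -0.0, 1.286]
ft_force: [-0.6, -0.9, -0.3]
opening: 0.632
grip_force: 0.0
```

Request:
arm_command:
  rows:
    - [[0,0,0,0,0,0,-1],[0,0,0,0,0,0,-1],[0,0,0,0,0,0,-1],[0,0,0,0,0,0,-1],[0,0,0,0,0,0,-1],[0,0,0,0,0,0,-1],[0,0,0,0,0,0,-1]]

```text
t: 7.47
eef_pos: [464.1, -222.4, 193.0]
tcp_rot: [3.142, -0.0, 1.284]
ft_force: [-0.1, 0.6, 0.7]
opening: 0.227
grip_force: 30.0
```

Request:
arm_command:
  rows:
    - [[0,0,-0.72,0,0,0,-1],[0,0,-0.72,0,0,0,-1],[0,0,-0.72,0,0,0,-1],[0,0,-0.72,0,0,0,-1],[0.959,-0.021,-0.787,0,0,0,-1],[0.959,-0.021,-0.787,0,0,0,-1],[0.959,-0.021,-0.787,0,0,0,-1],[0.959,-0.021,-0.787,0,0,0,-1]]

```text
t: 8.13
eef_pos: [502.1, -80.3, 310.9]
tcp_rot: [-3.141, -0.0, 1.285]
ft_force: [0.3, -0.6, -1.1]
opening: 0.23
grip_force: 30.0
```

Request:
arm_command:
  rows:
    - [[0.958,-0.021,-0.067,0,0,0,-1],[0.958,-0.021,-0.067,0,0,0,-1],[0.958,-0.021,-0.067,0,0,0,-1],[0.958,-0.021,-0.067,0,0,0,-1],[0.958,-0.021,-0.067,0,0,0,-1],[0.958,-0.021,0.413,0,0,0,-1],[0.958,-0.021,0.413,0,0,0,-1],[0.958,-0.021,0.413,0,0,0,-1],[0.958,-0.021,0.413,0,0,0,-1]]

```text
t: 8.88
eef_pos: [539.4, 54.7, 248.2]
tcp_rot: [-3.138, 0.001, 1.283]
ft_force: [-0.5, -0.1, 0.3]
opening: 0.227
grip_force: 30.0
```

Request:
arm_command:
  rows:
    - [[0,0,0,0,0,0,-0.2],[0,0,0,0,0,0,-0.2],[0,0,0,0,0,0,-0.2],[0,0,0,0,0,0,-0.2],[0,0,0,0,0,0,-0.2],[0,0,-0.48,0,0,0,0.26],[0,0,-0.48,0,0,0,0.26],[0,0,-0.48,0,0,0,0.26]]

```text
t: 9.55
eef_pos: [540.2, 55.2, 326.4]
tcp_rot: [3.134, -0.002, 1.284]
ft_force: [0.8, -0.5, 0.6]
opening: 0.559
grip_force: 0.0
```

```bash
python3 look.py
python3 - <<'E'
from plan import *
X,Y=537.5,39
plan([(531.7,-118.4,120,114.5,60,1),(531.7,-118.4,22,114.5,60,1),(531.7,-118.4,22,114.5,0,5),(531.7,-118.4,140,114.5,0,0),(X+16,Y-2,150,90,0,0),(X+16,Y-2,82,90,0,1),(X+16,Y-2,82,90,40,4),(X+16,Y-2,150,90,60,0)])
E
```

```text
scene 119 26.1 (array([ 539.1, -231.9]), array([31.5, 27.2]), 16.1) (array([ 537.9, -232. ]), array([31.2, 29.7]), 32.1)
scene 150 28.5 (array([ 531.5, -118.1]), array([26.9, 35.6]), 27.4) (array([ 531.6, -118.4]), array([26.7, 36.5]), 25.8)
scene 106 37.3 (array([531. ,   3.7]), array([18.8, 28.8]), 65.0) (array([527.6,   5.9]), array([19.3, 37.4]), 67.9)
scene 185 26.3 (array([ 598.1, -221.2]), array([29.5, 19.8]), 47.2) (array([ 603.9, -227.8]), array([33.1, 46.5]), 49.8)
scene 80 42.0 (array([542.5,  48.7]), array([23.1, 18.6]), 72.3) (array([541.8,  50.1]), array([25.8, 20.9]), 73.1)
scene 137 29.2 (array([ 614.2, -123.7]), array([25.3, 20.7]), 5.5) (array([ 615.7, -124.4]), array([31.3, 29.1]), 45.9)
side 72 27.8 (array([ 531.6, -118.4]), array([24. , 34.6]), 21.9) (array([ 532.3, -117. ]), array([26.1, 36.6]), 21.9)
side 62 31.0 (array([ 614.2, -124.8]), array([14.7, 14.8]), 58.6) (array([ 615.2, -127.8]), array([23.5, 33.6]), 89.7)
side 123 26.6 (array([ 598.6, -219.4]), array([27.8, 19. ]), 50.4) (array([ 606.6, -226.9]), array([29. , 40.9]), 50.1)
side 74 26.7 (array([ 537.2, -233.1]), array([31. , 24.8]), 81.9) (array([ 537.2, -232.9]), array([31.4, 24.8]), 82.5)
meas-cmd [-0.1  0.2  1.3] -0.03 t 9.7 open 58.1 grip 0.0 F [-0.2  0.6 -0.7]
[-0.562,0.139,0.1,0,0,-0.057,0.26] x4
[-0.574,-0.067,0.1,0,0,-0.057,0.26] x6
[0,0,0.654,0,0,0,0.26] x5
[0,0,0,0,0,0,-1] x7
[0,0,-0.787,0,0,0,-1] x4 | [0.441,0.281,-0.82,0,0,0.034,-1] x2
[0.49,0.183,-0.034,0,0,0.034,-1] x3 | [0.49,0.183,0.42,0,0,0.034,-1] x4
[0,0,0,0,0,0,-0.16] x6 | [0,0,-0.454,0,0,0,0.26] x3
```

Request:
arm_command:
  rows:
    - [[-0.562,0.139,0.1,0,0,-0.057,0.26],[-0.562,0.139,0.1,0,0,-0.057,0.26],[-0.562,0.139,0.1,0,0,-0.057,0.26],[-0.562,0.139,0.1,0,0,-0.057,0.26]]

```text
t: 9.98
eef_pos: [535.2, -33.9, 304.5]
tcp_rot: [-3.139, -0.001, 1.646]
ft_force: [-0.0, 1.0, -0.8]
opening: 0.627
grip_force: 0.0
```

Request:
arm_command:
  rows:
    - [[-0.574,-0.067,0.1,0,0,-0.057,0.26],[-0.574,-0.067,0.1,0,0,-0.057,0.26],[-0.574,-0.067,0.1,0,0,-0.057,0.26],[-0.574,-0.067,0.1,0,0,-0.057,0.26],[-0.574,-0.067,0.1,0,0,-0.057,0.26],[-0.574,-0.067,0.1,0,0,-0.057,0.26]]

```text
t: 10.48
eef_pos: [531.7, -117.1, 290.8]
tcp_rot: [-3.141, -0.001, 1.996]
ft_force: [0.6, 0.3, 0.2]
opening: 0.627
grip_force: 0.0
```

Request:
arm_command:
  rows:
    - [[0,0,0.654,0,0,0,0.26],[0,0,0.654,0,0,0,0.26],[0,0,0.654,0,0,0,0.26],[0,0,0.654,0,0,0,0.26],[0,0,0.654,0,0,0,0.26]]

```text
t: 10.9
eef_pos: [531.8, -116.6, 192.5]
tcp_rot: [-3.141, -0.001, 1.998]
ft_force: [0.7, -0.5, 0.8]
opening: 0.63
grip_force: 0.0
```

Request:
arm_command:
  rows:
    - [[0,0,0,0,0,0,-1],[0,0,0,0,0,0,-1],[0,0,0,0,0,0,-1],[0,0,0,0,0,0,-1],[0,0,0,0,0,0,-1],[0,0,0,0,0,0,-1]]

```text
t: 11.4
eef_pos: [531.7, -118.2, 193.1]
tcp_rot: [3.141, 0.0, 2.0]
ft_force: [0.7, 0.7, 1.1]
opening: 0.269
grip_force: 30.1
```

Request:
arm_command:
  rows:
    - [[0,0,-0.787,0,0,0,-1],[0,0,-0.787,0,0,0,-1],[0,0,-0.787,0,0,0,-1],[0,0,-0.787,0,0,0,-1],[0.441,0.281,-0.82,0,0,0.034,-1],[0.441,0.281,-0.82,0,0,0.034,-1],[0.441,0.281,-0.82,0,0,0.034,-1]]

```text
t: 11.98
eef_pos: [542.6, -36.1, 316.5]
tcp_rot: [3.141, -0.001, 1.779]
ft_force: [0.3, 0.3, -0.3]
opening: 0.274
grip_force: 30.0
```

Request:
arm_command:
  rows:
    - [[0.49,0.183,-0.034,0,0,0.034,-1],[0.49,0.183,-0.034,0,0,0.034,-1],[0.49,0.183,-0.034,0,0,0.034,-1],[0.49,0.183,-0.034,0,0,0.034,-1],[0.49,0.183,0.42,0,0,0.034,-1],[0.49,0.183,0.42,0,0,0.034,-1],[0.49,0.183,0.42,0,0,0.034,-1],[0.49,0.183,0.42,0,0,0.034,-1]]

```text
t: 12.65
eef_pos: [553.6, 36.2, 252.3]
tcp_rot: [-3.139, -0.0, 1.573]
ft_force: [0.1, 0.5, -0.0]
opening: 0.274
grip_force: 30.0
```

Request:
arm_command:
  rows:
    - [[0,0,0,0,0,0,-0.16],[0,0,0,0,0,0,-0.16],[0,0,0,0,0,0,-0.16],[0,0,0,0,0,0,-0.16],[0,0,0,0,0,0,-0.16],[0,0,-0.454,0,0,0,0.26],[0,0,-0.454,0,0,0,0.26],[0,0,-0.454,0,0,0,0.26]]

```text
t: 13.32
eef_pos: [554.2, 37.3, 326.0]
tcp_rot: [3.134, 0.0, 1.573]
ft_force: [0.5, 0.0, 0.1]
opening: 0.572
grip_force: 0.0
```

```bash
python3 look.py pail2
python3 - <<'E'
from plan import *
X,Y=537.5,39
plan([(537.5,-232,120,90,60,1),(537.5,-232,22,90,60,1),(537.5,-232,22,90,0,5),(537.5,-232,140,90,0,0),(X-16,Y,150,90,0,0),(X-16,Y,88,90,0,1),(X-16,Y,88,90,43,4),(X-16,Y,150,90,60,0)])
E
```

```text
scene 118 26.1 (array([ 537.2, -232.4]), array([28.7, 27.5]), 18.5) (array([ 537.5, -231.9]), array([32.6, 28.9]), 21.5)
scene 187 26.2 (array([ 598.4, -220.8]), array([27.4, 19.1]), 46.6) (array([ 606.3, -228.8]), array([30.1, 41.8]), 49.7)
scene 30 34.9 (array([543.7,   3.6]), array([7.3, 4.1]), 65.0) (array([540.2,   6.6]), array([10.9, 22.9]), 27.8)
scene 106 39.1 (array([555.4,  39.4]), array([31.5, 36.6]), 68.6) (array([560.1,  40.6]), array([29.5, 46.9]), 19.2)
scene 140 29.3 (array([ 615. , -127.2]), array([17.1, 18.5]), 14.5) (array([ 613.4, -124.4]), array([33.1, 33.4]), 48.2)
side 60 29.7 (array([ 614.3, -122.9]), array([13.4, 13.4]), 33.2) (array([ 614.5, -127. ]), array([25.3, 32.2]), 76.3)
side 111 26.9 (array([ 598.1, -220.3]), array([26.5, 18.6]), 50.0) (array([ 607.2, -226.3]), array([29.3, 41.4]), 47.0)
side 72 25.8 (array([ 537.2, -233. ]), array([29.8, 24.9]), 82.5) (array([ 537.1, -231.2]), array([29.2, 27. ]), 51.5)
meas-cmd [-0.1  0.2  1. ] -0.02 t 13.4 open 58.5 grip 0.0 F [ 0.2 -0.   0.3]
[-0.897,-0.056,0.1,0,0,0,0.26] x4
[-0.896,-0.056,0.1,0,0,0,0.26] x6
[0,0,0.654,0,0,0,0.26] x5
[0,0,0,0,0,0,-1] x7
[0,0,-0.787,0,0,0,-1] x4 | [0.903,-0.051,-0.82,0,0,0,-1] x4
[0.904,-0.051,-0.034,0,0,0,-1] x5 | [0.904,-0.051,0.38,0,0,0,-1] x4
[0,0,0,0,0,0,-0.09] x6 | [0,0,-0.414,0,0,0,0.26] x3
```

View pics/pail2.png

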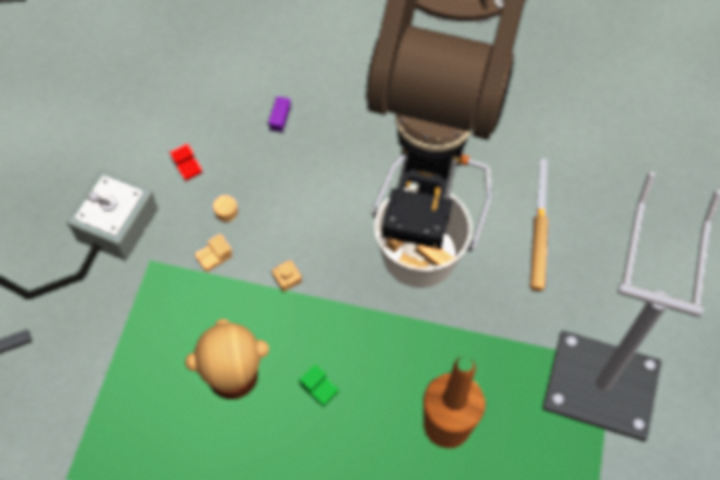

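Three pieces are in the pail at about (420,255). The disc (225,208), step (213,252) and knob (287,275) are still on the bench. I'll take the disc next.

Request:
arm_command:
  rows:
    - [[-0.897,-0.056,0.1,0,0,0,0.26],[-0.897,-0.056,0.1,0,0,0,0.26],[-0.897,-0.056,0.1,0,0,0,0.26],[-0.897,-0.056,0.1,0,0,0,0.26]]

```text
t: 13.75
eef_pos: [544.8, -101.5, 304.3]
tcp_rot: [-3.139, -0.0, 1.57]
ft_force: [0.5, -0.3, -0.5]
opening: 0.633
grip_force: 0.0
```

Request:
arm_command:
  rows:
    - [[-0.896,-0.056,0.1,0,0,0,0.26],[-0.896,-0.056,0.1,0,0,0,0.26],[-0.896,-0.056,0.1,0,0,0,0.26],[-0.896,-0.056,0.1,0,0,0,0.26],[-0.896,-0.056,0.1,0,0,0,0.26],[-0.896,-0.056,0.1,0,0,0,0.26]]

```text
t: 14.25
eef_pos: [537.0, -231.6, 290.1]
tcp_rot: [-3.14, -0.001, 1.571]
ft_force: [0.5, -0.0, 1.1]
opening: 0.63
grip_force: 0.0
```

Request:
arm_command:
  rows:
    - [[0,0,0.654,0,0,0,0.26],[0,0,0.654,0,0,0,0.26],[0,0,0.654,0,0,0,0.26],[0,0,0.654,0,0,0,0.26],[0,0,0.654,0,0,0,0.26]]

```text
t: 14.67
eef_pos: [537.5, -229.7, 192.5]
tcp_rot: [-3.14, -0.001, 1.575]
ft_force: [-0.2, 0.6, -0.4]
opening: 0.628
grip_force: 0.0
```

Request:
arm_command:
  rows:
    - [[0,0,0,0,0,0,-1],[0,0,0,0,0,0,-1],[0,0,0,0,0,0,-1],[0,0,0,0,0,0,-1],[0,0,0,0,0,0,-1],[0,0,0,0,0,0,-1]]

```text
t: 15.17
eef_pos: [537.3, -231.7, 193.1]
tcp_rot: [3.141, -0.0, 1.573]
ft_force: [-0.0, 0.8, 1.1]
opening: 0.331
grip_force: 30.0
```

Request:
arm_command:
  rows:
    - [[0,0,-0.787,0,0,0,-1],[0,0,-0.787,0,0,0,-1],[0,0,-0.787,0,0,0,-1],[0,0,-0.787,0,0,0,-1],[0.903,-0.051,-0.82,0,0,0,-1],[0.903,-0.051,-0.82,0,0,0,-1],[0.903,-0.051,-0.82,0,0,0,-1],[0.903,-0.051,-0.82,0,0,0,-1]]

```text
t: 15.83
eef_pos: [528.4, -92.3, 315.9]
tcp_rot: [-3.14, -0.001, 1.575]
ft_force: [0.6, 0.3, 0.5]
opening: 0.327
grip_force: 30.0
```

Request:
arm_command:
  rows:
    - [[0.904,-0.051,-0.034,0,0,0,-1],[0.904,-0.051,-0.034,0,0,0,-1],[0.904,-0.051,-0.034,0,0,0,-1],[0.904,-0.051,-0.034,0,0,0,-1],[0.904,-0.051,-0.034,0,0,0,-1],[0.904,-0.051,0.38,0,0,0,-1],[0.904,-0.051,0.38,0,0,0,-1],[0.904,-0.051,0.38,0,0,0,-1],[0.904,-0.051,0.38,0,0,0,-1]]

```text
t: 16.58
eef_pos: [521.8, 38.2, 258.4]
tcp_rot: [-3.139, -0.0, 1.572]
ft_force: [0.4, 0.2, -0.0]
opening: 0.33
grip_force: 30.0
```

Request:
arm_command:
  rows:
    - [[0,0,0,0,0,0,-0.09],[0,0,0,0,0,0,-0.09],[0,0,0,0,0,0,-0.09],[0,0,0,0,0,0,-0.09],[0,0,0,0,0,0,-0.09],[0,0,-0.414,0,0,0,0.26],[0,0,-0.414,0,0,0,0.26],[0,0,-0.414,0,0,0,0.26]]

```text
t: 17.25
eef_pos: [522.0, 39.3, 325.0]
tcp_rot: [3.135, 0.0, 1.573]
ft_force: [-0.2, 0.1, -0.3]
opening: 0.595
grip_force: 0.0
```

```bash
python3 look.py pail3
python3 - <<'E'
from plan import *
X,Y=537.5,39
plan([(606.2,-227.5,120,138,60,1),(606.2,-227.5,22,138,60,1),(606.2,-227.5,22,138,0,5),(606.2,-227.5,140,138,0,0),(X+10,Y+12,150,120,0,0),(X+10,Y+12,93,120,0,1),(X+10,Y+12,93,120,42,4),(X+10,Y+12,150,120,60,0)])
E
```

```text
scene 143 37.5 (array([523.9,   7.8]), array([17.4, 44.7]), 68.3) (array([524.2,   7.4]), array([19.2, 45.9]), 64.9)
scene 194 41.0 (array([540.5,  47.7]), array([29.3, 71.6]), 64.7) (array([540. ,  46.9]), array([35.6, 71.6]), 67.9)
scene 188 26.7 (array([ 598.5, -221.4]), array([29.4, 19.9]), 48.9) (array([ 607.4, -227.9]), array([30. , 42.1]), 51.6)
scene 136 29.9 (array([ 615.1, -124.9]), array([17.1, 25.8]), 28.3) (array([ 615.6, -124.5]), array([29.8, 30.8]), 48.1)
side 60 30.4 (array([ 616.8, -123.8]), array([14.9, 18.9]), 52.3) (array([ 616.2, -125.4]), array([29.7, 23.2]), 29.9)
side 115 26.3 (array([ 598.2, -219. ]), array([28.8, 18.6]), 52.1) (array([ 606.4, -226.2]), array([28.6, 41.3]), 49.6)
meas-cmd [-0.1  0.2  0.7] -0.03 t 17.4 open 59.0 grip 0.0 F [-0.6 -0.2 -0.3]
[-0.889,0.28,0.1,0,0,-0.066,0.26] x4
[-0.927,-0.102,0.1,0,0,-0.067,0.26] x6
[0,0,0.654,0,0,0,0.26] x5
[0,0,0,0,0,0,-1] x7
[0,0,-0.787,0,0,0,-1] x4 | [0.766,0.56,-0.82,0,0,0.025,-1] x4
[0.845,0.432,-0.034,0,0,0.025,-1] x5 | [0.845,0.432,0.346,0,0,0.025,-1] x4
[0,0,0,0,0,0,-0.12] x6 | [0,0,-0.38,0,0,0,0.26] x3
```

Request:
arm_command:
  rows:
    - [[-0.889,0.28,0.1,0,0,-0.066,0.26],[-0.889,0.28,0.1,0,0,-0.066,0.26],[-0.889,0.28,0.1,0,0,-0.066,0.26],[-0.889,0.28,0.1,0,0,-0.066,0.26]]

```text
t: 17.68
eef_pos: [564.3, -97.1, 304.4]
tcp_rot: [-3.141, -0.001, 1.993]
ft_force: [-0.1, -0.4, -0.9]
opening: 0.625
grip_force: 0.0
```

Request:
arm_command:
  rows:
    - [[-0.927,-0.102,0.1,0,0,-0.067,0.26],[-0.927,-0.102,0.1,0,0,-0.067,0.26],[-0.927,-0.102,0.1,0,0,-0.067,0.26],[-0.927,-0.102,0.1,0,0,-0.067,0.26],[-0.927,-0.102,0.1,0,0,-0.067,0.26],[-0.927,-0.102,0.1,0,0,-0.067,0.26],[-0.927,-0.102,0.1,0,0,-0.067,0.26]]

```text
t: 18.27
eef_pos: [605.6, -226.5, 290.2]
tcp_rot: [-3.141, -0.002, 2.407]
ft_force: [-0.7, -0.4, 1.3]
opening: 0.632
grip_force: 0.0
```

Request:
arm_command:
  rows:
    - [[0,0,0.654,0,0,0,0.26],[0,0,0.654,0,0,0,0.26],[0,0,0.654,0,0,0,0.26],[0,0,0.654,0,0,0,0.26],[0,0,0.654,0,0,0,0.26]]

```text
t: 18.68
eef_pos: [605.9, -225.6, 192.7]
tcp_rot: [-3.141, -0.001, 2.409]
ft_force: [1.0, 0.2, 0.8]
opening: 0.628
grip_force: 0.0
```

Request:
arm_command:
  rows:
    - [[0,0,0,0,0,0,-1],[0,0,0,0,0,0,-1],[0,0,0,0,0,0,-1],[0,0,0,0,0,0,-1],[0,0,0,0,0,0,-1],[0,0,0,0,0,0,-1]]

```text
t: 19.18
eef_pos: [606.0, -227.4, 193.1]
tcp_rot: [3.141, 0.0, 2.408]
ft_force: [0.2, 0.7, 0.9]
opening: 0.296
grip_force: 30.0
```

Request:
arm_command:
  rows:
    - [[0,0,-0.787,0,0,0,-1],[0,0,-0.787,0,0,0,-1],[0,0,-0.787,0,0,0,-1],[0,0,-0.787,0,0,0,-1],[0.766,0.56,-0.82,0,0,0.025,-1],[0.766,0.56,-0.82,0,0,0.025,-1],[0.766,0.56,-0.82,0,0,0.025,-1],[0.766,0.56,-0.82,0,0,0.025,-1],[0.766,0.56,-0.82,0,0,0.025,-1]]

```text
t: 19.93
eef_pos: [576.0, -84.8, 316.2]
tcp_rot: [3.142, -0.001, 2.254]
ft_force: [-0.6, -0.0, -0.0]
opening: 0.291
grip_force: 30.0
```

Request:
arm_command:
  rows:
    - [[0.845,0.432,-0.034,0,0,0.025,-1],[0.845,0.432,-0.034,0,0,0.025,-1],[0.845,0.432,-0.034,0,0,0.025,-1],[0.845,0.432,-0.034,0,0,0.025,-1],[0.845,0.432,-0.034,0,0,0.025,-1],[0.845,0.432,0.346,0,0,0.025,-1],[0.845,0.432,0.346,0,0,0.025,-1],[0.845,0.432,0.346,0,0,0.025,-1],[0.845,0.432,0.346,0,0,0.025,-1]]

```text
t: 20.68
eef_pos: [548.0, 50.2, 263.7]
tcp_rot: [-3.14, -0.001, 2.093]
ft_force: [-0.5, 0.9, 1.1]
opening: 0.29
grip_force: 30.0
```

Request:
arm_command:
  rows:
    - [[0,0,0,0,0,0,-0.12],[0,0,0,0,0,0,-0.12],[0,0,0,0,0,0,-0.12],[0,0,0,0,0,0,-0.12],[0,0,0,0,0,0,-0.12],[0,0,-0.38,0,0,0,0.26],[0,0,-0.38,0,0,0,0.26],[0,0,-0.38,0,0,0,0.26]]

```text
t: 21.35
eef_pos: [548.0, 51.3, 324.6]
tcp_rot: [3.137, 0.003, 2.094]
ft_force: [1.3, -0.6, 0.8]
opening: 0.595
grip_force: 0.0
```

```bash
python3 look.py
python3 - <<'E'
from plan import *
X,Y=537.5,39
plan([(615.3,-124.8,120,136,60,1),(615.3,-124.8,22,136,60,1),(615.3,-124.8,22,136,0,5),(615.3,-124.8,140,136,0,0),(X-2,Y-8,155,100,0,0),(X-2,Y-8,96,100,0,1),(X-2,Y-8,96,100,44,4),(X-2,Y-8,150,100,60,0),(500,-60,180,81,60,0)])
E
```

```text
scene 150 38.6 (array([523.8,   8.5]), array([17.3, 45.3]), 67.0) (array([519.5,   9.9]), array([19.1, 56. ]), 67.0)
scene 73 41.9 (array([561.2,  38.7]), array([26. , 29.3]), 52.0) (array([561.2,  38.1]), array([27.9, 35.8]), 46.1)
scene 134 29.5 (array([ 615.6, -125.8]), array([19.5, 16. ]), 14.9) (array([ 615.6, -124.1]), array([29.7, 29.6]), 46.0)
side 58 29.8 (array([ 615.2, -122.5]), array([15.3, 14.2]), 3.1) (array([ 614.7, -125. ]), array([23.8, 28.9]), 53.1)
meas-cmd [-0.2  0.2  0.4] -0.02 t 21.4 open 58.9 grip 0.0 F [0.1 0.  0.9]
[-0.621,-0.097,0.1,0,0,-0.022,0.26] x3
[-0.601,-0.182,0.1,0,0,-0.022,0.26] x5 | [-0.601,-0.182,0.754,0,0,-0.022,0.26] x5
[0,0,0,0,0,-0,-1] x7
[0,0,-0.787,0,0,-0,-1] x4 | [0.553,0.187,-0.837,0,0,0.05,-1] x3
[0.583,0.008,-0.05,0,0,0.05,-1] x4 | [0.583,0.008,0.343,0,0,0.05,-1] x4
[0,0,0,0,0,-0,-0.07] x6 | [0,0,-0.36,0,0,-0,0.26] x3
[-0.557,-0.337,-0.2,0,0,0.052,0.26] x4
```

Request:
arm_command:
  rows:
    - [[-0.621,-0.097,0.1,0,0,-0.022,0.26],[-0.621,-0.097,0.1,0,0,-0.022,0.26],[-0.621,-0.097,0.1,0,0,-0.022,0.26]]

```text
t: 21.7
eef_pos: [582.4, -40.0, 304.2]
tcp_rot: [-3.141, -0.001, 2.233]
ft_force: [-1.2, 0.1, 0.2]
opening: 0.633
grip_force: 0.0
```

Request:
arm_command:
  rows:
    - [[-0.601,-0.182,0.1,0,0,-0.022,0.26],[-0.601,-0.182,0.1,0,0,-0.022,0.26],[-0.601,-0.182,0.1,0,0,-0.022,0.26],[-0.601,-0.182,0.1,0,0,-0.022,0.26],[-0.601,-0.182,0.1,0,0,-0.022,0.26],[-0.601,-0.182,0.754,0,0,-0.022,0.26],[-0.601,-0.182,0.754,0,0,-0.022,0.26],[-0.601,-0.182,0.754,0,0,-0.022,0.26],[-0.601,-0.182,0.754,0,0,-0.022,0.26],[-0.601,-0.182,0.754,0,0,-0.022,0.26]]

```text
t: 22.53
eef_pos: [614.8, -122.7, 192.6]
tcp_rot: [-3.141, -0.002, 2.372]
ft_force: [0.7, -0.0, -0.2]
opening: 0.631
grip_force: 0.0
```

Request:
arm_command:
  rows:
    - [[0,0,0,0,0,0,-1],[0,0,0,0,0,0,-1],[0,0,0,0,0,0,-1],[0,0,0,0,0,0,-1],[0,0,0,0,0,0,-1],[0,0,0,0,0,0,-1]]

```text
t: 23.03
eef_pos: [615.3, -124.6, 193.1]
tcp_rot: [3.141, 0.0, 2.371]
ft_force: [-0.6, 0.8, 1.0]
opening: 0.313
grip_force: 30.0
```

Request:
arm_command:
  rows:
    - [[0,0,-0.787,0,0,0,-1],[0,0,-0.787,0,0,0,-1],[0,0,-0.787,0,0,0,-1],[0,0,-0.787,0,0,0,-1],[0.553,0.187,-0.837,0,0,0.05,-1],[0.553,0.187,-0.837,0,0,0.05,-1],[0.553,0.187,-0.837,0,0,0.05,-1],[0.553,0.187,-0.837,0,0,0.05,-1]]

```text
t: 23.7
eef_pos: [574.5, -45.0, 319.0]
tcp_rot: [3.141, -0.0, 2.056]
ft_force: [0.3, -0.8, -0.4]
opening: 0.314
grip_force: 30.0
```

Request:
arm_command:
  rows:
    - [[0.583,0.008,-0.05,0,0,0.05,-1],[0.583,0.008,-0.05,0,0,0.05,-1],[0.583,0.008,-0.05,0,0,0.05,-1],[0.583,0.008,-0.05,0,0,0.05,-1],[0.583,0.008,-0.05,0,0,0.05,-1],[0.583,0.008,0.343,0,0,0.05,-1],[0.583,0.008,0.343,0,0,0.05,-1],[0.583,0.008,0.343,0,0,0.05,-1],[0.583,0.008,0.343,0,0,0.05,-1]]

```text
t: 24.45
eef_pos: [536.4, 29.9, 266.5]
tcp_rot: [-3.14, -0.0, 1.743]
ft_force: [-0.1, 0.3, 0.8]
opening: 0.314
grip_force: 30.0
```

Request:
arm_command:
  rows:
    - [[0,0,0,0,0,0,-0.07],[0,0,0,0,0,0,-0.07],[0,0,0,0,0,0,-0.07],[0,0,0,0,0,0,-0.07],[0,0,0,0,0,0,-0.07],[0,0,-0.36,0,0,0,0.26],[0,0,-0.36,0,0,0,0.26],[0,0,-0.36,0,0,0,0.26]]

```text
t: 25.12
eef_pos: [536.0, 31.3, 324.2]
tcp_rot: [3.136, 0.001, 1.743]
ft_force: [0.5, 0.6, -0.4]
opening: 0.611
grip_force: 0.0
```

Request:
arm_command:
  rows:
    - [[-0.557,-0.337,-0.2,0,0,0.052,0.26],[-0.557,-0.337,-0.2,0,0,0.052,0.26],[-0.557,-0.337,-0.2,0,0,0.052,0.26],[-0.557,-0.337,-0.2,0,0,0.052,0.26],[-0.557,-0.337,-0.2,0,0,0.052,0.26]]

```text
t: 25.53
eef_pos: [499.8, -60.4, 350.9]
tcp_rot: [3.141, -0.0, 1.415]
ft_force: [0.3, -0.2, -0.8]
opening: 0.63
grip_force: 0.0
```

```bash
python3 - <<'E'
from h import *
from fit import circ
for n in("scene","side"):
    p,d=read_camera(n);W=cloud(n,d);np.savez(n+'2.npz',p=p,d=d)
    hsv=cv2.cvtColor(p,cv2.COLOR_RGB2HSV);X,Y,Z=W[...,0],W[...,1],W[...,2]
    if n=="scene": cv2.imwrite("pics/pail4.png",cv2.resize(p[90:330,80:440,::-1],(720,480)))
    P=W[(abs(X-545)<90)&(abs(Y-40)<90)&(Z>77)&(Z<90)&(hsv[...,1]<90)];q=circ(P);g=abs(np.hypot(P[:,0]-q[0],P[:,1]-q[1])-q[2])<5
    print(n,"rim",circ(P[g]).round(1),g.sum())
    P=W[(X>400)&(X<470)&(Y>-20)&(Y<130)&(Z>60)&(hsv[...,1]>110)&(hsv[...,0]<20)];print("grip",len(P),P.mean(0).round(1),np.median(P,0).round(1),np.percentile(P[:,2],[5,95]).round(1))
    P=W[(abs(X-540)<55)&(abs(Y-40)<55)&pale(p)];print("inside",len(P),P[:,2].max())
    for b in blobs(n,p,d): print(b[3][0],b[2])
E
```

```text
scene rim [538.1  38.3  60.1] 214
grip 78 [435.4  53.7 106.1] [435.8  53.7 100.5] [ 97.4 104.6]
inside 735 521.7658276001235
(529.7998046875, 7.491103172302246) 39.20909000926213
(516.1106567382812, 53.057350158691406) 40.999735821769676
(561.771240234375, 37.810279846191406) 42.854097450886556
side rim [538.6  40.1  60.1] 145
grip 26 [434.3  56.  101.7] [434.1  56.2 101.8] [ 98.8 104.6]
inside 121 67.74974524903837
(741.8958129882812, -167.06936645507812) 33.743430292954066
```

View pics/pail4.png

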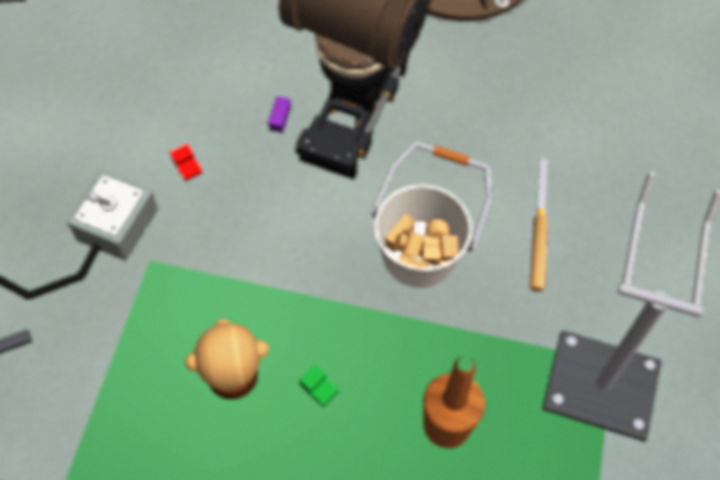

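All six offcuts are in the pail at about (425,240), and the bench has none left. I'll triangulate the grip from both views before taking it.

```bash
python3 - <<'E'
from h import *
O=[];V=[]
for n in("scene","side"):
    z=np.load(n+'2.npz');p,d=z['p'],z['d'];W=cloud(n,d);h=cv2.cvtColor(p,cv2.COLOR_RGB2HSV)
    X,Y,Z=W[...,0],W[...,1],W[...,2]
    m=((X>405)&(X<465)&(Y>10)&(Y<100)&(Z>70)&(Z<130)&(h[...,1]>110)&(h[...,0]<15)).astype(np.uint8)
    k,l,s,c=cv2.connectedComponentsWithStats(m);i=1+s[1:,4].argmax();u,v=c[i];print(n,u,v,s[i])
    o=np.array(get_calibration(n)['position']);q=world(n,np.array([u]),np.array([v]),np.array([1000.]))[0]-o
    O.append(o);V.append(q/np.linalg.norm(q))
A=sum(np.eye(3)-np.outer(v,v) for v in V);b=sum((np.eye(3)-np.outer(v,v))@o for o,v in zip(O,V))
x=np.linalg.solve(A,b);print(x,[np.linalg.norm(np.cross(x-o,v)) for o,v in zip(O,V)])
from plan import *
plan([(435,55,150,81.3,36,2),(435,55,97,81.3,36,2),(435,55,97,81.3,0,6)])
E
```

```text
scene 305.038961038961 167.1818181818182 [297 163  17   9  77]
side 211.3846153846154 194.15384615384616 [210 190   4   9  26]
[435.06992639  54.60491102 101.84908804] [np.float64(1.086005942267615), np.float64(1.0860059422675636)]
meas-cmd [ 0.1  0.7 -0.6] 0.07 t 25.6 open 59.9 grip 0.0 F [ 0.7 -0.1 -0.1]
[0.691,-0.547,0.2,0,0,-0,-0.24] x7
[0,0,0.354,0,0,-0,-0.24] x5
[0,0,0,0,0,-0,-1] x8
```

Request:
arm_command:
  rows:
    - [[0.691,-0.547,0.2,0,0,0,-0.24],[0.691,-0.547,0.2,0,0,0,-0.24],[0.691,-0.547,0.2,0,0,0,-0.24],[0.691,-0.547,0.2,0,0,0,-0.24],[0.691,-0.547,0.2,0,0,0,-0.24],[0.691,-0.547,0.2,0,0,0,-0.24],[0.691,-0.547,0.2,0,0,0,-0.24]]

```text
t: 26.22
eef_pos: [435.9, 55.2, 321.2]
tcp_rot: [3.141, -0.0, 1.417]
ft_force: [0.6, -0.0, 0.2]
opening: 0.385
grip_force: 0.0
```

Request:
arm_command:
  rows:
    - [[0,0,0.354,0,0,0,-0.24],[0,0,0.354,0,0,0,-0.24],[0,0,0.354,0,0,0,-0.24],[0,0,0.354,0,0,0,-0.24],[0,0,0.354,0,0,0,-0.24]]

```text
t: 26.63
eef_pos: [435.7, 54.8, 268.8]
tcp_rot: [3.14, -0.0, 1.415]
ft_force: [1.0, 0.3, -0.3]
opening: 0.378
grip_force: 0.0
```

Request:
arm_command:
  rows:
    - [[0,0,0,0,0,0,-1],[0,0,0,0,0,0,-1],[0,0,0,0,0,0,-1],[0,0,0,0,0,0,-1],[0,0,0,0,0,0,-1],[0,0,0,0,0,0,-1],[0,0,0,0,0,0,-1]]

```text
t: 27.22
eef_pos: [434.8, 55.4, 268.0]
tcp_rot: [-3.141, 0.0, 1.416]
ft_force: [-3.2, -0.4, 0.7]
opening: 0.138
grip_force: 30.0
```

```bash
python3 - <<'E'
from plan import *
c=load();g=np.array(c['p'])-[0,0,171];print(g)
ux=np.array([np.cos(np.radians(-8.7)),np.sin(np.radians(-8.7)),0])
w=[];th0=1.318
for th in np.linspace(th0,0.25,10)[1:]:
    P=g+ux*108*(np.sin(th0)-np.sin(th))+[0,0,108*(np.cos(th)-np.cos(th0))]
    w.append((*P,c['psi'],0,0))
plan(w)
E
```

```text
[434.95261574  55.06244921  96.961     ]
meas-cmd [-0.2  0.3  0. ] -0.02 t 27.2 open 13.1 grip 30.0 F [-3.2 -0.4  0.7]
[0,0.026,-0.081,0,0,-0,-1] x2 | [0,0.062,-0.159,0,0,-0,-1] x2 | [0,0.106,-0.232,0,0,-0,-1] x2 | [0,0.159,-0.299,0,0,-0,-1] x2 | [0.001,0.22,-0.359,0,0,-0,-1] x2
[0,0.067,-0.053,0,0,-0,-1] x2 | [0,0.14,-0.097,0,0,-0,-1] x2 | [0,0.218,-0.133,0,0,-0,-1] x2 | [0,0.299,-0.159,0,0,-0,-1] x2
```

Request:
arm_command:
  rows:
    - [[0,0.026,-0.081,0,0,0,-1],[0,0.026,-0.081,0,0,0,-1],[0,0.062,-0.159,0,0,0,-1],[0,0.062,-0.159,0,0,0,-1],[0,0.106,-0.232,0,0,0,-1],[0,0.106,-0.232,0,0,0,-1],[0,0.159,-0.299,0,0,0,-1],[0,0.159,-0.299,0,0,0,-1],[0,0.22,-0.359,0,0,0,-1],[0,0.22,-0.359,0,0,0,-1]]

```text
t: 28.05
eef_pos: [468.2, 50.1, 322.3]
tcp_rot: [3.14, -0.0, 1.415]
ft_force: [-5.7, 1.6, 5.9]
opening: 0.141
grip_force: 30.0
```

Request:
arm_command:
  rows:
    - [[0,0.067,-0.053,0,0,0,-1],[0,0.067,-0.053,0,0,0,-1],[0,0.14,-0.097,0,0,0,-1],[0,0.14,-0.097,0,0,0,-1],[0,0.218,-0.133,0,0,0,-1],[0,0.218,-0.133,0,0,0,-1],[0,0.299,-0.159,0,0,0,-1],[0,0.299,-0.159,0,0,0,-1]]

```text
t: 28.72
eef_pos: [512.8, 43.1, 345.5]
tcp_rot: [3.139, -0.0, 1.415]
ft_force: [-1.3, 0.8, 0.3]
opening: 0.138
grip_force: 30.0
```

```bash
cat > pailpose.py <<'E'
from h import *
from fit import circ
import sys
s=state();print(s['t'],(s['eef_pos']-[0,0,171]).round(1),s['ft_force'].round(1),s['opening']*95)
n="side" if len(sys.argv)<3 else sys.argv[2]
p,d=read_camera(n);W=cloud(n,d);cv2.imwrite(f"pics/{sys.argv[1]}.png",cv2.resize(p[60:300,150:510,::-1],(720,480)))
X,Y,Z=W[...,0],W[...,1],W[...,2];h=cv2.cvtColor(p,cv2.COLOR_RGB2HSV)
P=W[(abs(X-540)<80)&(abs(Y-40)<80)&(Z>72)&(Z<95)&(h[...,1]<90)];q=circ(P);g=abs(np.hypot(P[:,0]-q[0],P[:,1]-q[1])-q[2])<5
print("rim",circ(P[g]).round(1),np.percentile(P[g,2],[5,50,95]).round(1))
E
python3 pailpose.py bail1
```

```text
28.7167 [512.8  43.1 174.5] [-1.3  0.8  0.3] 13.148206943461659
rim [578.4  33.6  58.7] [73.6 82.4 93.7]
```

View pics/bail1.png

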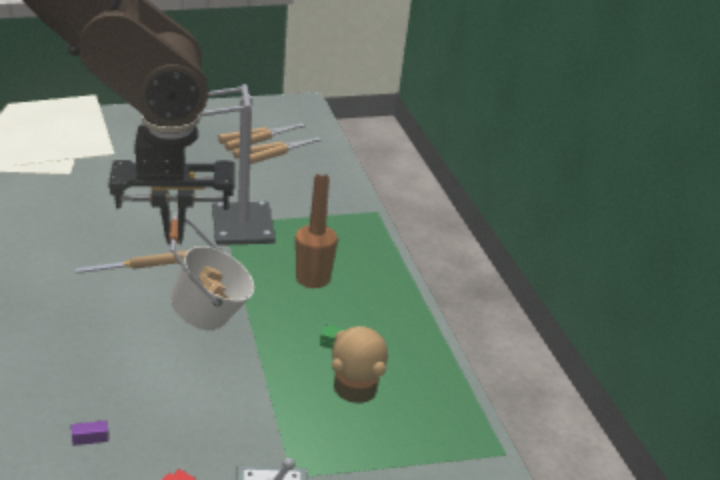

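The pail has tipped towards +x: its rim is at (215,275) and slanted. I need the tilt measured before I correct it.

```bash
cat > rim.py <<'E'
from h import *
def rimfit(show=None):
    Q=[]
    for n in("scene","side"):
        p,d=read_camera(n);W=cloud(n,d);h=cv2.cvtColor(p,cv2.COLOR_RGB2HSV)
        if show==n: cv2.imwrite(f"pics/{show}_{int(state()['t']*10)}.png",cv2.resize(p[60:300,150:510,::-1],(720,480)))
        X,Y,Z=W[...,0],W[...,1],W[...,2]
        m=(X>440)&(X<680)&(Y>-60)&(Y<140)&(Z>8)&(Z<125)&(h[...,1]<60)&(d>0)
        P=W[m];Q.append(P);print(n,len(P),P.min(0).round(),P.max(0).round())
    P=np.vstack(Q)
    # rim = points on upper hull: ransac plane+circle (r~61)
    rng=np.random.default_rng(0);best=(0,)
    from itertools import repeat
    for _ in repeat(0,6000):
        a,b,c=P[rng.choice(len(P),3,False)]
        n=np.cross(b-a,c-a);L=np.linalg.norm(n)
        if L<800: continue
        n/=L
        if n[2]<0:n=-n
        if n[2]<.6: continue
        r=np.linalg.norm(b-a)*np.linalg.norm(c-b)*np.linalg.norm(a-c)/(2*L)
        if not 57<r<64: continue
        # circumcentre
        ab,ac=b-a,c-a;nn=np.cross(ab,ac)
        ctr=a+(np.cross(nn,ab)*(ac@ac)+np.cross(ac,nn)*(ab@ab))/(2*(nn@nn))
        v=P-ctr;hh=v@n;rr=np.linalg.norm(v-np.outer(hh,n),axis=1)
        k=((abs(hh)<3)&(abs(rr-r)<3)).sum()-2*((hh>5)&(rr<50)).sum()
        if k>best[0]:best=(k,ctr,n,r)
    k,ctr,n,r=best;print("rim centre",ctr.round(1),"normal",n.round(3),"tilt",np.degrees(np.arccos(n[2])).round(1),"r",round(r,1),k,"base centre",(ctr-80*n).round(1))
if __name__=="__main__": 
    s=state();print(s['t'],(s['eef_pos']-[0,0,171]).round(1),s['ft_force'].round(1)); rimfit()
E
python3 rim.py
```

```text
28.7667 [512.   43.2 174.2] [-1.5  0.7  0.5]
scene 1221 [457. -38.   8.] [637. 131. 124.]
side 1126 [486. -40.   8.] [638. 131. 125.]
rim centre [581.   32.2  94.9] normal [ 0.463 -0.082  0.883] tilt 28.0 r 59.8 242 base centre [544.   38.8  24.3]
```

Cause found: my arc was about 2.5 mm too short. The bail therefore pushed the pail over its +x base edge, near the point where bail and edge line up. To recover, I'll draw the grip back to radius 110 so the bail is in tension, which sets the pail flat. Then I'll go forward again in tension through that point.

```bash
python3 - <<'E'
from plan import *
c=load();a=np.radians(-8.7);ux=np.array([np.cos(a),np.sin(a),0]);C=np.array([538,39.2,72])
f=lambda th,r:tuple(C-ux*r*np.sin(th)+[0,0,r*np.cos(th)])
plan([(*f(.62,110.5),c['psi'],0,2,9.)])
E
```

```text
meas-cmd [-0.5  0.1 -0.7] -0.03 t 28.9 open 13.5 grip 30.0 F [-2.1  1.2  0.3]
[0,-0.05,0.017,0,0,-0,-1] x1 | [0,-0.101,0.034,0,0,-0,-1] x1 | [-0.001,-0.151,0.051,0,0,-0,-1] x1 | [-0.001,-0.202,0.068,0,0,-0,-1] x1 | [-0.001,-0.252,0.085,0,0,-0,-1] x3
```

Request:
arm_command:
  rows:
    - [[0,-0.05,0.017,0,0,0,-1],[0,-0.101,0.034,0,0,0,-1],[-0.001,-0.151,0.051,0,0,0,-1],[-0.001,-0.202,0.068,0,0,0,-1],[-0.001,-0.252,0.085,0,0,0,-1],[-0.001,-0.252,0.085,0,0,0,-1],[-0.001,-0.252,0.085,0,0,0,-1]]

```text
t: 29.45
eef_pos: [474.4, 49.0, 333.0]
tcp_rot: [3.141, -0.0, 1.416]
ft_force: [0.8, 0.0, -1.3]
opening: 0.141
grip_force: 30.0
```

```bash
python3 rim.py
```

```text
29.45 [474.4  49.  162. ] [ 0.8  0.  -1.3]
scene 1291 [476. -39.   8.] [624. 135. 124.]
side 1094 [454. -32.   8.] [619. 119. 125.]
rim centre [539.   37.   81.1] normal [-0.004  0.017  1.   ] tilt 1.0 r 59.6 249 base centre [539.3  35.6   1.1]
```

The pail stands flat again (tilt about 1°). Now I bring the bail upright in light tension.

```bash
python3 - <<'E'
from plan import *
c=load();a=np.radians(-8.7);ux=np.array([np.cos(a),np.sin(a),0]);C=np.array([538.3,38.8,72])
f=lambda th,r:tuple(C-ux*r*np.sin(th)+[0,0,r*np.cos(th)])
plan([(*f(t,r),c['psi'],0,0,9.) for t,r in((.55,110.5),(.48,110.5),(.41,110),(.34,109.6),(.27,109.2))])
E
```

```text
meas-cmd [0.2 0.1 0.2] -0.03 t 29.6 open 13.3 grip 30.0 F [-1.8  1.6  1.4]
[-0.002,0.045,-0.029,0,0,-0,-1] x1 | [-0.002,0.09,-0.054,0,0,-0,-1] x1 | [-0.002,0.138,-0.073,0,0,-0,-1] x1 | [-0.002,0.187,-0.089,0,0,-0,-1] x1 | [-0.002,0.236,-0.102,0,0,-0,-1] x1
```

Request:
arm_command:
  rows:
    - [[-0.002,0.045,-0.029,0,0,0,-1],[-0.002,0.045,-0.029,0,0,0,-1],[-0.002,0.09,-0.054,0,0,0,-1],[-0.002,0.09,-0.054,0,0,0,-1],[-0.002,0.138,-0.073,0,0,0,-1],[-0.002,0.138,-0.073,0,0,0,-1],[-0.002,0.187,-0.089,0,0,0,-1],[-0.002,0.187,-0.089,0,0,0,-1],[-0.002,0.236,-0.102,0,0,0,-1],[-0.002,0.236,-0.102,0,0,0,-1]]

```text
t: 30.38
eef_pos: [511.0, 43.2, 350.4]
tcp_rot: [3.137, -0.001, 1.415]
ft_force: [-4.5, 3.6, 19.3]
opening: 0.141
grip_force: 30.0
```

```bash
python3 rim.py; python3 - <<'E'
from plan import *
c=load();a=np.radians(-8.7);ux=np.array([np.cos(a),np.sin(a),0]);C=np.array([538.3,38.8,72])
f=lambda th,r:tuple(C-ux*r*np.sin(th)+[0,0,r*np.cos(th)])
plan([(*f(t,r),c['psi'],0,0,9.) for t,r in((.2,108.8),(.13,108.4),(.07,108),(.02,107.8))])
E
```

```text
30.3833 [511.   43.2 179.4] [-4.5  3.6 19.3]
scene 1087 [482. -35.   8.] [630. 129. 125.]
side 1068 [479. -33.   8.] [600. 111. 125.]
rim centre [540.8  38.6  78.8] normal [-0.055  0.023  0.998] tilt 3.4 r 58.6 203 base centre [545.1  36.8  -1.1]
meas-cmd [1.  0.1 2.1] -0.04 t 30.5 open 13.2 grip 30.0 F [-4.2  2.8 18.5]
[0.001,0.05,-0.009,0,0,-0,-1] x1 | [0.001,0.101,-0.015,0,0,-0,-1] x1 | [0.001,0.144,-0.017,0,0,-0,-1] x1 | [0.001,0.18,-0.017,0,0,-0,-1] x1
```

The wrist reads 19 N downward and the tool sits 2 mm above its command, so the grip centre is about 3 mm below the tool point. I'll raise the arc by 3 mm.

```bash
python3 - <<'E'
from plan import *
# rows of the last plan were not sent: restore the commanded pose reached (measured minus the shown lag)
s=state();c=load();c['p']=list(s['eef_pos']-[1.0,.1,2.1]);json.dump(c,open(F,'w'))
a=np.radians(-8.7);ux=np.array([np.cos(a),np.sin(a),0]);C=np.array([538.8,38.8,75.3])
f=lambda th,r:tuple(C-ux*r*np.sin(th)+[0,0,r*np.cos(th)])
plan([(*f(t,r),c['psi'],0,1,12.) for t,r in((.25,108.),(.17,108.),(.09,108),(.02,108))])
E
```

```text
meas-cmd [1.  0.1 2.1] -0.04 t 30.5 open 13.2 grip 30.0 F [-4.2  2.8 18.5]
[0.001,0.019,-0.019,0,0,-0,-1] x2 | [0.001,0.076,-0.031,0,0,-0,-1] x2 | [0.001,0.133,-0.038,0,0,-0,-1] x2 | [0.001,0.183,-0.041,0,0,-0,-1] x2
```

Request:
arm_command:
  rows:
    - [[0,0.019,-0.019,0,0,0,-1],[0,0.019,-0.019,0,0,0,-1],[0,0.076,-0.031,0,0,0,-1],[0,0.076,-0.031,0,0,0,-1],[0,0.133,-0.038,0,0,0,-1],[0,0.133,-0.038,0,0,0,-1],[0,0.183,-0.041,0,0,0,-1],[0,0.183,-0.041,0,0,0,-1]]

```text
t: 31.15
eef_pos: [537.4, 38.8, 354.0]
tcp_rot: [-3.141, 0.0, 1.415]
ft_force: [-0.2, 0.2, -3.3]
opening: 0.141
grip_force: 30.0
```

```bash
python3 rim.py; python3 pailpose.py bail2
```

```text
31.15 [537.4  38.8 183. ] [-0.2  0.2 -3.3]
scene 791 [480. -41.   8.] [597. 109. 124.]
side 1070 [475. -32.   8.] [616. 106. 125.]
rim centre [536.   37.7  76.6] normal [-0.074 -0.047  0.996] tilt 5.1 r 59.6 180 base centre [542.   41.5  -3.1]
31.25 [536.7  38.9 183.1] [ 1.4  1.  -1.4] 13.394901442580172
rim [535.6  39.3  59.8] [72.9 78.7 83.7]
```

View pics/bail2.png

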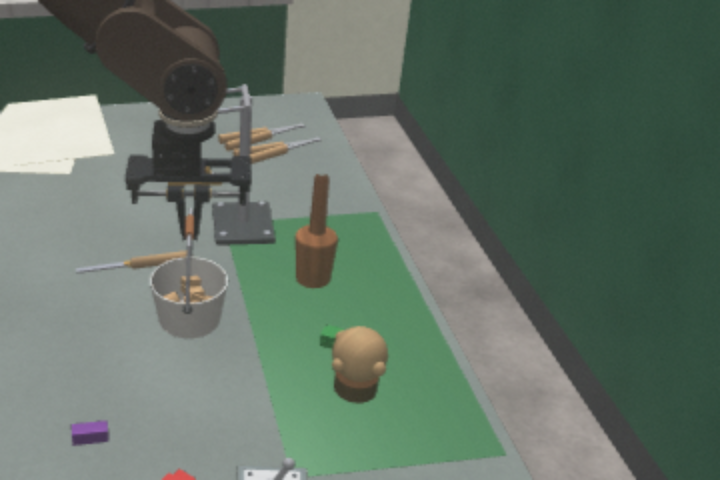

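The bail is upright and the pail stands flat with the offcuts inside (bail from (190,225) to (188,310)). Now I lift slowly and carry it to the front of the prongs.

```bash
python3 - <<'E'
from plan import *
c=load();g=np.array(c['p'])-[0,0,171];print(g)
plan([(*(g+[0,0,3]),c['psi'],0,1,3.),(g[0],g[1],300,c['psi'],0,2,13.)])
E
```

```text
[536.63211667  39.06755804 183.31618929]
meas-cmd [-0.1 -0.1 -0.3] -0.04 t 31.3 open 13.6 grip 30.0 F [-0.5  0.1 -2.4]
[0,0,-0.02,0,0,-0,-1] x2 | [0,0,-0.104,0,0,-0,-1] x1 | [0,0,-0.188,0,0,-0,-1] x1 | [0,0,-0.273,0,0,-0,-1] x1 | [0,0,-0.357,0,0,-0,-1] x1 | [0,0,-0.441,0,0,-0,-1] x1 | [0,0,-0.525,0,0,-0,-1] x1 | [0,0,-0.609,0,0,-0,-1] x1 | [0,0,-0.694,0,0,-0,-1] x1
[0,0,-0.084,0,0,-0,-1] x3
```

Request:
arm_command:
  rows:
    - [[0,0,-0.02,0,0,0,-1],[0,0,-0.02,0,0,0,-1],[0,0,-0.104,0,0,0,-1],[0,0,-0.188,0,0,0,-1],[0,0,-0.273,0,0,0,-1],[0,0,-0.357,0,0,0,-1],[0,0,-0.441,0,0,0,-1],[0,0,-0.525,0,0,0,-1],[0,0,-0.609,0,0,0,-1],[0,0,-0.694,0,0,0,-1]]

```text
t: 32.13
eef_pos: [536.3, 39.0, 458.9]
tcp_rot: [-3.141, 0.0, 1.416]
ft_force: [-0.1, -0.6, -3.5]
opening: 0.14
grip_force: 30.0
```

Request:
arm_command:
  rows:
    - [[0,0,-0.084,0,0,0,-1],[0,0,-0.084,0,0,0,-1],[0,0,-0.084,0,0,0,-1]]

```text
t: 32.38
eef_pos: [536.3, 38.9, 471.1]
tcp_rot: [3.141, -0.0, 1.416]
ft_force: [0.5, 0.3, -5.0]
opening: 0.136
grip_force: 30.0
```

```bash
python3 - <<'E'
from plan import *
s=state();print(s['ft_force'],s['moment'])
plan([(527,120,300,82.5,0,0,9.),(502,312.5,300,84.8,0,3,9.)])
E
```

```text
[ 0.54522489  0.33776229 -4.97373596] [-0.08594311  0.07651062  0.00523021]
meas-cmd [-0.3 -0.1  0. ] -0.03 t 32.4 open 13.0 grip 30.0 F [ 0.5  0.3 -5. ]
[0.058,-0.016,0,0,0,-0,-1] x1 | [0.116,-0.033,0,0,0,-0.001,-1] x1 | [0.174,-0.049,0,0,0,-0.001,-1] x1 | [0.233,-0.065,0,0,0,-0.002,-1] x1 | [0.291,-0.081,0,0,0,-0.002,-1] x1 | [0.349,-0.098,0,0,0,-0.003,-1] x1 | [0.407,-0.114,0,0,0,-0.003,-1] x1 | [0.465,-0.13,0,0,0,-0.003,-1] x1 | [0.523,-0.147,0,0,0,-0.004,-1] x1 | [0.58,-0.163,0,0,0,-0.004,-1] x1
[0.057,-0.015,0,0,0,-0,-1] x1 | [0.113,-0.03,0,0,0,-0.001,-1] x1 | [0.17,-0.045,0,0,0,-0.001,-1] x1 | [0.227,-0.06,0,0,0,-0.001,-1] x1 | [0.284,-0.075,0,0,0,-0.002,-1] x1 | [0.341,-0.09,0,0,0,-0.002,-1] x1 | [0.398,-0.105,0,0,0,-0.002,-1] x1 | [0.455,-0.12,0,0,0,-0.002,-1] x1 | [0.511,-0.135,0,0,0,-0.003,-1] x1 | [0.568,-0.15,0,0,0,-0.003,-1] x1
[0.058,-0.014,0,0,0,-0,-1] x1 | [0.115,-0.028,0,0,0,-0.001,-1] x1 | [0.172,-0.042,0,0,0,-0.001,-1] x1 | [0.229,-0.056,0,0,0,-0.001,-1] x1 | [0.286,-0.07,0,0,0,-0.001,-1] x1 | [0.343,-0.084,0,0,0,-0.002,-1] x1 | [0.4,-0.098,0,0,0,-0.002,-1] x1 | [0.457,-0.112,0,0,0,-0.002,-1] x1 | [0.515,-0.126,0,0,0,-0.003,-1] x1 | [0.572,-0.14,0,0,0,-0.003,-1] x1
[0.057,-0.013,0,0,0,-0,-1] x4
```

Request:
arm_command:
  rows:
    - [[0.058,-0.016,0,0,0,0,-1],[0.116,-0.033,0,0,0,-0.001,-1],[0.174,-0.049,0,0,0,-0.001,-1],[0.233,-0.065,0,0,0,-0.002,-1],[0.291,-0.081,0,0,0,-0.002,-1],[0.349,-0.098,0,0,0,-0.003,-1],[0.407,-0.114,0,0,0,-0.003,-1],[0.465,-0.13,0,0,0,-0.003,-1],[0.523,-0.147,0,0,0,-0.004,-1],[0.58,-0.163,0,0,0,-0.004,-1]]

```text
t: 33.22
eef_pos: [525.7, 129.6, 471.1]
tcp_rot: [3.141, -0.0, 1.441]
ft_force: [-0.7, -0.1, -4.1]
opening: 0.139
grip_force: 30.0
```

Request:
arm_command:
  rows:
    - [[0.057,-0.015,0,0,0,0,-1],[0.113,-0.03,0,0,0,-0.001,-1],[0.17,-0.045,0,0,0,-0.001,-1],[0.227,-0.06,0,0,0,-0.001,-1],[0.284,-0.075,0,0,0,-0.002,-1],[0.341,-0.09,0,0,0,-0.002,-1],[0.398,-0.105,0,0,0,-0.002,-1],[0.455,-0.12,0,0,0,-0.002,-1],[0.511,-0.135,0,0,0,-0.003,-1],[0.568,-0.15,0,0,0,-0.003,-1]]

```text
t: 34.05
eef_pos: [514.4, 216.8, 471.0]
tcp_rot: [-3.141, 0.001, 1.46]
ft_force: [-2.8, -2.8, -5.0]
opening: 0.14
grip_force: 30.0
```

Request:
arm_command:
  rows:
    - [[0.058,-0.014,0,0,0,0,-1],[0.115,-0.028,0,0,0,-0.001,-1],[0.172,-0.042,0,0,0,-0.001,-1],[0.229,-0.056,0,0,0,-0.001,-1],[0.286,-0.07,0,0,0,-0.001,-1],[0.343,-0.084,0,0,0,-0.002,-1],[0.4,-0.098,0,0,0,-0.002,-1],[0.457,-0.112,0,0,0,-0.002,-1],[0.515,-0.126,0,0,0,-0.003,-1],[0.572,-0.14,0,0,0,-0.003,-1]]

```text
t: 34.88
eef_pos: [503.1, 304.6, 471.1]
tcp_rot: [-3.142, -0.0, 1.479]
ft_force: [-0.8, -0.6, -4.5]
opening: 0.14
grip_force: 30.0
```

Request:
arm_command:
  rows:
    - [[0.057,-0.013,0,0,0,0,-1],[0.057,-0.013,0,0,0,0,-1],[0.057,-0.013,0,0,0,0,-1],[0.057,-0.013,0,0,0,0,-1],[0.057,-0.013,0,0,0,0,-1],[0.057,-0.013,0,0,0,0,-1]]

```text
t: 35.38
eef_pos: [502.2, 312.0, 471.2]
tcp_rot: [3.141, -0.0, 1.478]
ft_force: [-0.5, -0.5, -3.7]
opening: 0.136
grip_force: 30.0
```

```bash
python3 - <<'E'
from h import *
im=[]
for n in("scene","side"):
    p,d=read_camera(n);np.savez(n+'3.npz',p=p,d=d);W=cloud(n,d)
    im.append(cv2.resize(p[(80,40)[n=="side"]:(320,230)[n=="side"],(250,130)[n=="side"]:(512,380)[n=="side"],::-1],(400,380)))
    X,Y,Z=W[...,0],W[...,1],W[...,2];h=cv2.cvtColor(p,cv2.COLOR_RGB2HSV)
    m=(X>460)&(X<560)&(Y>260)&(Y<360)&(Z>265)&(Z<325)&(h[...,1]>120)&(h[...,0]<15);P=W[m]
    if len(P):print("grip",n,len(P),P.mean(0).round(1),P.max(0).round(1))
cv2.imwrite("pics/hook1.png",np.hstack(im))
from plan import *
plan([(568.9,306.4,300,84.8,0,3,6.)])
E
```

```text
grip scene 10 [503.1 288.8 303.2] [507.7 290.7 306.8]
grip side 15 [502.5 310.8 305.6] [506.7 330.6 307.7]
meas-cmd [ 0.2 -0.4  0.2] -0.06 t 35.5 open 13.0 grip 30.0 F [-0.2  0.  -4.4]
[0,0.037,0,0,0,-0,-1] x1 | [0,0.075,0,0,0,-0,-1] x1 | [0,0.112,0,0,0,-0,-1] x1 | [0,0.149,0,0,0,-0,-1] x1 | [0,0.187,0,0,0,-0,-1] x1 | [0,0.224,0,0,0,-0,-1] x1 | [0,0.261,0,0,0,-0,-1] x1 | [0,0.299,0,0,0,-0,-1] x1 | [0,0.336,0,0,0,-0,-1] x1 | [0,0.373,0,0,0,-0,-1] x1
[0.001,0.037,0,0,0,-0,-1] x1 | [0.001,0.075,0,0,0,-0,-1] x4
```

View pics/hook1.png

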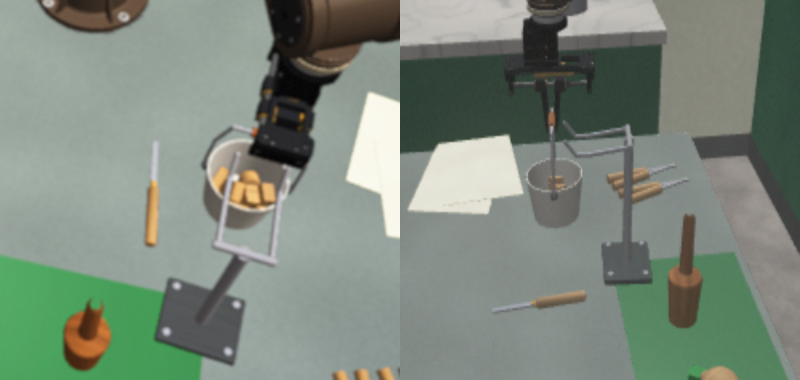

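The pail hangs level at (555,190) in the side view, in front of the prongs with the bail above their tips. I move it in over the seat.

Request:
arm_command:
  rows:
    - [[0,0.037,0,0,0,0,-1],[0,0.075,0,0,0,0,-1],[0,0.112,0,0,0,0,-1],[0,0.149,0,0,0,0,-1],[0,0.187,0,0,0,0,-1],[0,0.224,0,0,0,0,-1],[0,0.261,0,0,0,0,-1],[0,0.299,0,0,0,0,-1],[0,0.336,0,0,0,0,-1],[0,0.373,0,0,0,0,-1]]

```text
t: 36.32
eef_pos: [558.4, 307.1, 471.1]
tcp_rot: [-3.142, -0.0, 1.478]
ft_force: [-0.6, -0.2, -5.3]
opening: 0.141
grip_force: 30.0
```

Request:
arm_command:
  rows:
    - [[0.001,0.037,0,0,0,0,-1],[0.001,0.075,0,0,0,0,-1],[0.001,0.075,0,0,0,0,-1],[0.001,0.075,0,0,0,0,-1],[0.001,0.075,0,0,0,0,-1],[0.001,0.075,0,0,0,0,-1]]

```text
t: 36.82
eef_pos: [568.8, 306.4, 471.2]
tcp_rot: [3.142, -0.0, 1.479]
ft_force: [-0.2, 0.3, -4.5]
opening: 0.138
grip_force: 30.0
```

```bash
python3 - <<'E'
from plan import *
plan([(568.9,306.4,264,84.8,0,2,6.)])
E
```

```text
meas-cmd [-0.1 -0.1  0.2] -0.02 t 36.8 open 13.2 grip 30.0 F [-0.2  0.3 -4.5]
[0,0,0.034,0,0,-0,-1] x1 | [0,0,0.069,0,0,-0,-1] x1 | [0,0,0.103,0,0,-0,-1] x1 | [0,0,0.137,0,0,-0,-1] x1 | [0,0,0.172,0,0,-0,-1] x1 | [0,0,0.206,0,0,-0,-1] x1 | [0,0,0.24,0,0,-0,-1] x3
```

Request:
arm_command:
  rows:
    - [[0,0,0.034,0,0,0,-1],[0,0,0.069,0,0,0,-1],[0,0,0.103,0,0,0,-1],[0,0,0.137,0,0,0,-1],[0,0,0.172,0,0,0,-1],[0,0,0.206,0,0,0,-1],[0,0,0.24,0,0,0,-1],[0,0,0.24,0,0,0,-1],[0,0,0.24,0,0,0,-1]]

```text
t: 37.57
eef_pos: [569.1, 306.3, 434.8]
tcp_rot: [-3.141, 0.0, 1.478]
ft_force: [0.2, 0.3, -3.0]
opening: 0.137
grip_force: 30.0
```

Request:
arm_command:
  rows:
    - [[0,0,0.013,0,0,0,-1],[0,0,0.013,0,0,0,-1],[0,0,0.013,0,0,0,-1]]

```text
t: 37.82
eef_pos: [569.0, 306.3, 433.3]
tcp_rot: [3.141, -0.0, 1.478]
ft_force: [-0.6, -0.1, -3.8]
opening: 0.145
grip_force: 30.0
```

Request:
arm_command:
  rows:
    - [[0,0,0.013,0,0,0,-1],[0,0,0.013,0,0,0,-1],[0,0,0.013,0,0,0,-1]]

```text
t: 38.07
eef_pos: [569.0, 306.3, 431.2]
tcp_rot: [-3.142, -0.0, 1.478]
ft_force: [0.2, 0.0, -3.5]
opening: 0.137
grip_force: 30.0
```

```bash
python3 - <<'E'
from h import *
s=state();print((s['eef_pos']-[0,0,171]).round(1),s['ft_force'].round(1))
im=[]
for n in("scene","side"):
    p,d=read_camera(n)
    im.append(cv2.resize(p[(80,40)[n=="side"]:(320,230)[n=="side"],(250,130)[n=="side"]:(512,380)[n=="side"],::-1],(400,380)))
cv2.imwrite("pics/hook2.png",np.hstack(im))
E
```

```text
[569.  306.3 260.2] [ 0.2  0.  -3.5]
```

View pics/hook2.png

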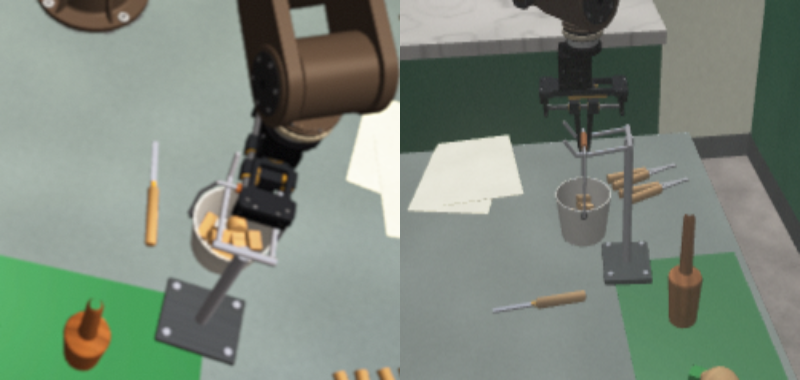

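The bail crosses the prongs at about (583,150) in the side view, nearly seated. I lower it until the load leaves the gripper.

Request:
arm_command:
  rows:
    - [[0,0,0.012,0,0,0,-1],[0,0,0.012,0,0,0,-1],[0,0,0.012,0,0,0,-1]]

```text
t: 38.42
eef_pos: [568.9, 306.3, 430.5]
tcp_rot: [3.14, -0.001, 1.478]
ft_force: [-1.8, -1.5, 5.0]
opening: 0.141
grip_force: 30.0
```

Request:
arm_command:
  rows:
    - [[0,0,0.01,0,0,0,-1],[0,0,0.01,0,0,0,-1],[0,0,0.01,0,0,0,-1]]

```text
t: 38.67
eef_pos: [568.8, 306.3, 430.2]
tcp_rot: [3.139, -0.001, 1.479]
ft_force: [-5.0, -1.9, 14.0]
opening: 0.139
grip_force: 30.0
```

Seated: the force flips to upward at grip height of about 257 mm. I ease off, open a little and rise.

Request:
arm_command:
  rows:
    - [[0,0,-0.01,0,0,0,-1],[0,0,-0.01,0,0,0,-1],[0,0,-0.01,0,0,0,-0.3],[0,0,-0.01,0,0,0,-0.3],[0,0,-0.01,0,0,0,-0.3],[0,0,-0.01,0,0,0,-0.3],[0,0,-0.01,0,0,0,-0.3]]

```text
t: 39.25
eef_pos: [569.1, 306.3, 429.2]
tcp_rot: [-3.141, 0.0, 1.478]
ft_force: [0.0, -1.2, 0.8]
opening: 0.34
grip_force: 0.0
```

Request:
arm_command:
  rows:
    - [[0,0,-0.1,0,0,0,-0.3],[0,0,-0.2,0,0,0,-0.3],[0,0,-0.4,0,0,0,-0.3],[0,0,-0.6,0,0,0,-0.3],[0,0,-0.8,0,0,0,-0.3],[0,0,-0.8,0,0,0,-0.3]]

```text
t: 39.75
eef_pos: [568.6, 306.2, 555.6]
tcp_rot: [3.134, -0.004, 1.479]
ft_force: [0.2, -0.1, 1.3]
opening: 0.352
grip_force: 0.0
```

```bash
python3 - <<'E'
from h import *
s=state();print(s['eef_pos'],s['ft_force'].round(1),s['opening'])
im=[];O=[];V=[]
for n in("scene","side"):
    p,d=read_camera(n);W=cloud(n,d);h=cv2.cvtColor(p,cv2.COLOR_RGB2HSV)
    im.append(cv2.resize(p[(80,40)[n=="side"]:(320,230)[n=="side"],(250,130)[n=="side"]:(512,380)[n=="side"],::-1],(400,380)))
    X,Y,Z=W[...,0],W[...,1],W[...,2]
    P=W[(X>540)&(X<600)&(Y>270)&(Y<340)&(Z>240)&(Z<280)&(h[...,1]>110)&(h[...,0]<15)];print("grip",n,len(P),P.mean(0).round(1) if len(P) else 0)
    P=W[(abs(X-600)<150)&(Y<-300)&(Y>-450)&(Z>95)&(Z<125)];print("tip",n,len(P),P.mean(0).round(1))
cv2.imwrite("pics/hook3.png",np.hstack(im))
E
```

```text
[568.57358563 306.21809643 555.56336536] [ 0.2 -0.1  1.3] 0.352309313328174
grip scene 132 [571.6 304.6 262.5]
tip scene 29 [ 608.6 -373.2  108.5]
grip side 17 [569.6 307.1 264.5]
tip side 37 [ 607.6 -374.6  107.3]
```

View pics/hook3.png

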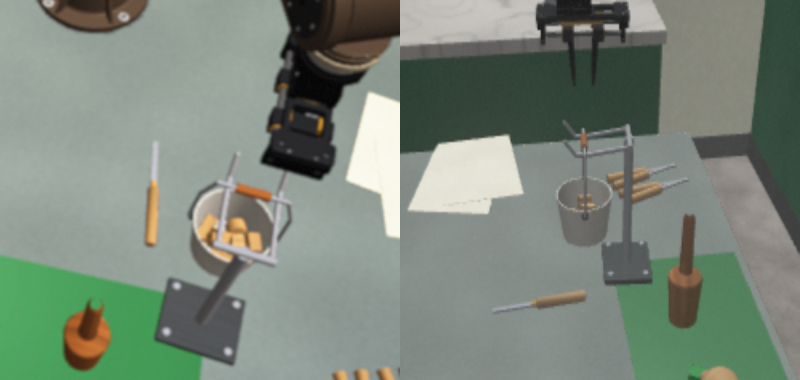

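The pail hangs on both prongs with the grip between them at (252,190), the offcuts are inside, and the gripper is clear. Now the toggle.

```bash
python3 - <<'E'
from plan import *
s=state();c=load();c['p']=[569,306.3,429.2+120+.0];json.dump(c,open(F,'w'))
c['p']=list(s['eef_pos']);json.dump(c,open(F,'w'))
plan([(570,200,370,84,0,0),(590,60,330,82,0,0),(615,-80,290,81,0,0),(635,-220,240,80,0,0),(648,-381.6,180,79.5,0,2),(648,-381.6,112,79.5,0,2),(597,-372.1,112,79.5,0,4,10.),(648,-381.6,112,79.5,0,1),(648,-381.6,220,79.5,0,1)])
E
```

```text
meas-cmd [0. 0. 0.] -0.03 t 39.9 open 33.5 grip 0.0 F [ 0.1  0.1 -0.9]
[-0.705,0.073,0.061,0,0,0.002,-1] x4
[-0.914,0.23,0.266,0,0,0.006,-1] x5
[-0.9,0.297,0.267,0,0,0.002,-1] x5
[-0.902,0.275,0.333,0,0,0.003,-1] x5
[-0.523,0.136,0.2,0,0,0.001,-1] x3
[-0.522,0.139,0.2,0,0,0.001,-1] x6
[0,0,0.454,0,0,-0,-1] x5 | [0,-0.058,0.454,0,0,-0,-1] x1 | [-0.001,-0.116,0.454,0,0,-0,-1] x1 | [-0.001,-0.173,0.454,0,0,-0,-1] x1 | [-0.001,-0.231,0.454,0,0,-0,-1] x1 | [-0.001,-0.288,0.454,0,0,-0,-1] x1
[0,-0.058,0,0,0,-0,-1] x5 | [0.001,0.288,0,0,0,-0,-1] x4
[0,0,-0.72,0,0,-0,-1] x5
```

Request:
arm_command:
  rows:
    - [[-0.705,0.073,0.061,0,0,0.002,-1],[-0.705,0.073,0.061,0,0,0.002,-1],[-0.705,0.073,0.061,0,0,0.002,-1],[-0.705,0.073,0.061,0,0,0.002,-1]]

```text
t: 40.18
eef_pos: [570.4, 196.4, 538.4]
tcp_rot: [-3.139, 0.002, 1.463]
ft_force: [-0.1, -0.7, 0.3]
opening: 0.125
grip_force: 0.0
```

Request:
arm_command:
  rows:
    - [[-0.914,0.23,0.266,0,0,0.006,-1],[-0.914,0.23,0.266,0,0,0.006,-1],[-0.914,0.23,0.266,0,0,0.006,-1],[-0.914,0.23,0.266,0,0,0.006,-1],[-0.914,0.23,0.266,0,0,0.006,-1]]

```text
t: 40.6
eef_pos: [590.8, 56.8, 497.4]
tcp_rot: [-3.137, 0.001, 1.425]
ft_force: [0.0, -0.0, 0.3]
opening: 0.006
grip_force: 0.0
```

Request:
arm_command:
  rows:
    - [[-0.9,0.297,0.267,0,0,0.002,-1],[-0.9,0.297,0.267,0,0,0.002,-1],[-0.9,0.297,0.267,0,0,0.002,-1],[-0.9,0.297,0.267,0,0,0.002,-1],[-0.9,0.297,0.267,0,0,0.002,-1]]

```text
t: 41.02
eef_pos: [615.7, -82.7, 457.5]
tcp_rot: [-3.138, 0.0, 1.412]
ft_force: [-0.6, -1.2, 0.1]
opening: 0.004
grip_force: 0.0
```

Request:
arm_command:
  rows:
    - [[-0.902,0.275,0.333,0,0,0.003,-1],[-0.902,0.275,0.333,0,0,0.003,-1],[-0.902,0.275,0.333,0,0,0.003,-1],[-0.902,0.275,0.333,0,0,0.003,-1],[-0.902,0.275,0.333,0,0,0.003,-1]]

```text
t: 41.43
eef_pos: [635.4, -222.5, 407.2]
tcp_rot: [-3.138, -0.001, 1.394]
ft_force: [0.9, -0.4, -0.4]
opening: 0.006
grip_force: 0.0
```

Request:
arm_command:
  rows:
    - [[-0.523,0.136,0.2,0,0,0.001,-1],[-0.523,0.136,0.2,0,0,0.001,-1],[-0.523,0.136,0.2,0,0,0.001,-1],[-0.523,0.136,0.2,0,0,0.001,-1]]

```text
t: 41.77
eef_pos: [641.7, -300.7, 378.7]
tcp_rot: [-3.139, -0.001, 1.389]
ft_force: [0.7, 1.3, -0.1]
opening: 0.006
grip_force: 0.0
```

Request:
arm_command:
  rows:
    - [[-0.522,0.139,0.2,0,0,0.001,-1],[-0.522,0.139,0.2,0,0,0.001,-1],[-0.522,0.139,0.2,0,0,0.001,-1],[-0.522,0.139,0.2,0,0,0.001,-1],[-0.522,0.139,0.2,0,0,0.001,-1],[-0.522,0.139,0.2,0,0,0.001,-1]]

```text
t: 42.27
eef_pos: [648.6, -379.1, 351.5]
tcp_rot: [3.141, -0.0, 1.386]
ft_force: [-0.5, -0.0, 0.9]
opening: 0.006
grip_force: 0.0
```

```bash
python3 - <<'E'
from plan import *
s=state();print((s['eef_pos']-[0,0,171]).round(1),s['opening'])
c=load();c['p']=list(s['eef_pos']);json.dump(c,open(F,'w'))
plan([(648,-381.6,112,79.5,0,2),(597,-372.1,112,79.5,0,4,10.),(648,-381.6,112,79.5,0,1),(648,-381.6,220,79.5,0,1)])
E
```

```text
[ 648.6 -379.1  180.5] 0.0063632082240626196
meas-cmd [0. 0. 0.] 0.08 t 42.3 open 0.6 grip 0.0 F [-0.5 -0.   0.9]
[-0.017,-0.001,0.457,0,0,-0,-1] x5 | [-0.017,-0.058,0.457,0,0,-0,-1] x1 | [-0.017,-0.116,0.457,0,0,-0,-1] x1 | [-0.017,-0.174,0.457,0,0,-0,-1] x1 | [-0.018,-0.231,0.457,0,0,-0,-1] x1 | [-0.018,-0.289,0.457,0,0,-0,-1] x1
[0,-0.057,0,0,0,-0,-1] x5 | [0.001,0.288,0,0,0,-0,-1] x4
[0,0,-0.72,0,0,-0,-1] x5
```

Request:
arm_command:
  rows:
    - [[-0.017,0,0.457,0,0,0,-1],[-0.017,0,0.457,0,0,0,-1],[-0.017,0,0.457,0,0,0,-1],[-0.017,0,0.457,0,0,0,-1],[-0.017,0,0.457,0,0,0,-1],[-0.017,-0.058,0.457,0,0,0,-1],[-0.017,-0.116,0.457,0,0,0,-1],[-0.017,-0.174,0.457,0,0,0,-1],[-0.018,-0.231,0.457,0,0,0,-1],[-0.018,-0.289,0.457,0,0,0,-1]]

```text
t: 43.1
eef_pos: [604.3, -375.9, 283.4]
tcp_rot: [3.139, 0.001, 1.384]
ft_force: [0.7, -0.5, -0.2]
opening: 0.002
grip_force: 0.2
```

Request:
arm_command:
  rows:
    - [[0,-0.057,0,0,0,0,-1],[0,-0.057,0,0,0,0,-1],[0,-0.057,0,0,0,0,-1],[0,0.288,0,0,0,0,-1],[0,0.288,0,0,0,0,-1],[0,0.288,0,0,0,0,-1]]

```text
t: 43.6
eef_pos: [649.2, -384.1, 281.2]
tcp_rot: [3.14, 0.0, 1.385]
ft_force: [0.5, -0.4, 0.4]
opening: 0.006
grip_force: 0.0
```

Request:
arm_command:
  rows:
    - [[0,0,-0.72,0,0,0,-1],[0,0,-0.72,0,0,0,-1],[0,0,-0.72,0,0,0,-1],[0,0,-0.72,0,0,0,-1],[0,0,-0.72,0,0,0,-1]]

```text
t: 44.02
eef_pos: [646.8, -384.0, 391.4]
tcp_rot: [3.139, 0.001, 1.384]
ft_force: [-0.6, 0.2, -0.2]
opening: 0.008
grip_force: 0.0
```

```bash
python3 - <<'E'
from h import *
for n in("scene","side"):
    p,d=read_camera(n);W=cloud(n,d);X,Y,Z=W[...,0],W[...,1],W[...,2]
    cv2.imwrite(f"pics/end_{n}.png",cv2.resize(p[...,::-1],(768,576)))
    P=W[(X>550)&(X<640)&(Y<-330)&(Y>-420)&(Z>95)&(Z<118)];print("tip",n,len(P),P.mean(0).round(1))
s=state();print(s['t'],s['eef_pos'].round(1),s['ft_force'].round(1))
E
```

```text
tip scene 34 [ 575.5 -366.9  108.1]
tip side 40 [ 574.2 -368.8  108. ]
44.1167 [ 646.8 -384.1  388.5] [-0.2 -0.4 -0.2]
```

View pics/end_side.png

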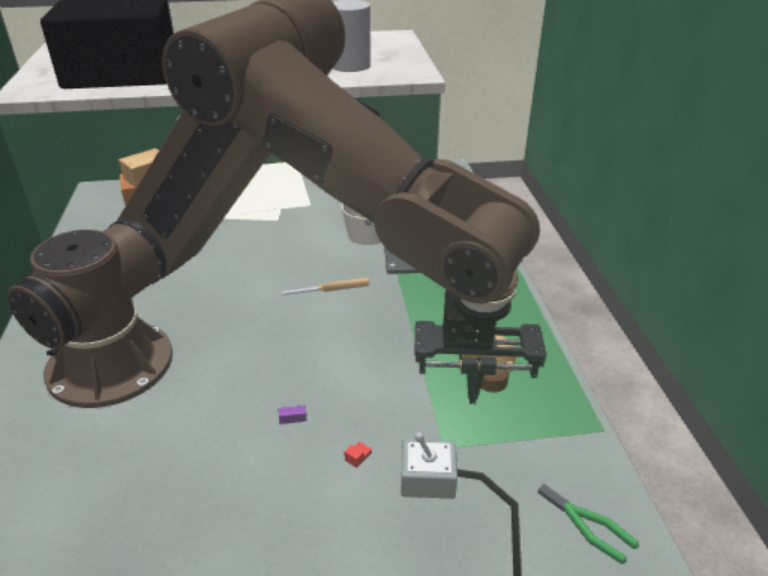

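The toggle tip has gone over to box −x: about (575,−368) now, from (609,−374), seen at (420,437). The pail still hangs at (362,222), the bench is clear of offcuts and the robot touches nothing. I hand in.

```bash
python3 -c "
from cell import *
print(job_done())"
```

```text
the job is handed in; nothing more can be done
None
```

I handed the job in at about 44 s with all six offcuts in the pail, the pail hanging by its bail on both prongs and the fan switched off; but the pail tipped about 28° on the bench for about two seconds while I raised the bail, before I set it flat again, so "keep the pail upright throughout" was not fully met.

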